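# Lock down the vision-test screen with its retaining clips and set it for the patient

### The job

Lock the vision-test stand down: push every retaining clip lying on the table sideways into the groove of a stud until it snaps fully home, one clip to a stud and at least one on each side of the stand. Only when all the clips are in, swivel the screen to the zero mark and lean it back to about 30 degrees. Leave the bottle, the spectacle case and the lens box where they are.

Things in the scene. Friction and masses are not known exactly. Their poses are not given: they have to be found in the camera images.
- stand: Fixed aluminium base plate of a vision-test screen, 170 (x) by 340 (y) by 12 mm; origin under its centre on the table. Its front (-x) edge faces roughly the robot. The swivelling column with the screen stands in the middle, two grooved studs on each side (+y, -y). The longest black line on the plate, running forward from the middle, is the swivel's zero mark.
- stud0 (a point): Steel locking stud at x=-50, y=95 mm of the stand (left (+y) side, front). The point is on the stud's axis at the plate's top face (12 mm above the table). From there up: 12 mm of groove (core 16 mm in diameter), then a head 28 mm in diameter and 12 mm high (its top 36 mm above the table). Axes as the stand's.
- stud1 (a point): Steel locking stud at x=50, y=95 mm of the stand (left (+y) side, back). The point is on the stud's axis at the plate's top face (12 mm above the table). From there up: 12 mm of groove (core 16 mm in diameter), then a head 28 mm in diameter and 12 mm high (its top 36 mm above the table). Same as stud0.
- stud2 (a point): Steel locking stud at x=-50, y=-95 mm of the stand (right (-y) side, front). The point is on the stud's axis at the plate's top face (12 mm above the table). From there up: 12 mm of groove (core 16 mm in diameter), then a head 28 mm in diameter and 12 mm high (its top 36 mm above the table). Same as stud0.
- stud3 (a point): Steel locking stud at x=50, y=-95 mm of the stand (right (-y) side, back). The point is on the stud's axis at the plate's top face (12 mm above the table). From there up: 12 mm of groove (core 16 mm in diameter), then a head 28 mm in diameter and 12 mm high (its top 36 mm above the table). Same as stud0.
- swivel (a joint): Swivel of column, crank and screen about the stand's upright centre axis, rad, -1 to 1; 0 is straight ahead (crank over the zero mark, along the stand's -x), positive is counter-clockwise seen from above. Stiff (about 0.35 N m of friction); stays where it is left.
- tilt (a joint): Lean of the screen on its level hinge (along the stand's y when swivel is 0; on the swivel axis, 110 mm above the table), rad: 0 is upright, positive is leaning backwards (top edge away from the crank side), -0.05 to 1.1. Stiff (about 0.35 N m); stays where it is left.
- peg (a point): Top of the upright black swivel peg, 16 mm in diameter, 100 mm from the swivel axis, in front of the screen; the top is 105 mm above the table, the peg is free down to the crank arm's top 50 mm above the table. Turns with the swivel.
- screen_top (a point): Middle of the top edge of the black screen: a slab 150 wide, 130 high, 14 mm thick; this point lies 100 mm above and 22 mm in front of the tilt hinge when upright (the slab reaches 30 mm below the hinge). Its axes turn with the screen: x backwards through the slab, y along the width, z up along the slab. A closed gripper can push on either face.
- clip0: Steel horseshoe retaining clip lying flat, 114 mm long, 0.1 kg; may be absent. Origin: on the underside at the centre of its seat, where the stud's axis is when fully home; x out through the open mouth, z up. Horseshoe x=-35 to +28 mm, 7 mm thick, 44 wide, slot 25 wide. Behind it an upright finger bar to grip from above: x=-84 to -34 mm, 12 mm wide (y), underside to 42 mm high.
- clip1: Same as clip0; may be absent. All clips: the horseshoe's two jaws are sprung, their bumps stand 12 mm apart, 8 mm ahead of the seat. Pushed along +x against a stud's 16 mm core they first resist some 15 mm before home, spread at roughly 5 to 12 N, then snap in; home, the clip has about 1 mm of play.
- clip2: Same as clip0 and clip1; may be absent.
- clip3: Same as clip0 and clip1; may be absent.
- sanitizer: Loose clear hand-sanitizer bottle, 60 mm in diameter, 160 mm high, origin under its centre. Leave it alone.
- glasses_case: Loose blue spectacle case, 60 by 155 by 36 mm, origin under its centre. Leave it alone.
- lens_box: Loose dark wooden lens box, 100 by 110 by 50 mm, origin under its centre. Leave it alone.
Mind the look-alikes: they are no part of the job. Leave any orange, red or turquoise look-alike of the clip1 alone.

How it is judged (in metres and radians):
On the way, in this order (a step that is already met when the one before it is completed fails the run):
1. every clip is home in a stud's groove, with at least one on each side (((horizontal distance between clip0 and stud0 below 0.0045 m and z of clip0 in the frame of stud0 between -0.004 and 0.006 m) or (horizontal distance between clip0 and stud1 below 0.0045 m and z of clip0 in the frame of stud1 between -0.004 and 0.006 m) or (horizontal distance between clip0 and stud2 below 0.0045 m and z of clip0 in the frame of stud2 between -0.004 and 0.006 m) or (horizontal distance between clip0 and stud3 below 0.0045 m and z of clip0 in the frame of stud3 between -0.004 and 0.006 m)) and angle between each of clip0, clip1, clip2, clip3's own z axis and vertical below 0.12 rad and ((horizontal distance between clip1 and stud0 below 0.0045 m and z of clip1 in the frame of stud0 between -0.004 and 0.006 m) or (horizontal distance between clip1 and stud1 below 0.0045 m and z of clip1 in the frame of stud1 between -0.004 and 0.006 m) or (horizontal distance between clip1 and stud2 below 0.0045 m and z of clip1 in the frame of stud2 between -0.004 and 0.006 m) or (horizontal distance between clip1 and stud3 below 0.0045 m and z of clip1 in the frame of stud3 between -0.004 and 0.006 m)) and ((horizontal distance between clip2 and stud0 below 0.0045 m and z of clip2 in the frame of stud0 between -0.004 and 0.006 m) or (horizontal distance between clip2 and stud1 below 0.0045 m and z of clip2 in the frame of stud1 between -0.004 and 0.006 m) or (horizontal distance between clip2 and stud2 below 0.0045 m and z of clip2 in the frame of stud2 between -0.004 and 0.006 m) or (horizontal distance between clip2 and stud3 below 0.0045 m and z of clip2 in the frame of stud3 between -0.004 and 0.006 m)) and ((horizontal distance between clip3 and stud0 below 0.0045 m and z of clip3 in the frame of stud0 between -0.004 and 0.006 m) or (horizontal distance between clip3 and stud1 below 0.0045 m and z of clip3 in the frame of stud1 between -0.004 and 0.006 m) or (horizontal distance between clip3 and stud2 below 0.0045 m and z of clip3 in the frame of stud2 between -0.004 and 0.006 m) or (horizontal distance between clip3 and stud3 below 0.0045 m and z of clip3 in the frame of stud3 between -0.004 and 0.006 m)) and ((horizontal distance between clip0 and stud0 below 0.0045 m and z of clip0 in the frame of stud0 between -0.004 and 0.006 m) or (horizontal distance between clip0 and stud1 below 0.0045 m and z of clip0 in the frame of stud1 between -0.004 and 0.006 m) or (horizontal distance between clip1 and stud0 below 0.0045 m and z of clip1 in the frame of stud0 between -0.004 and 0.006 m) or (horizontal distance between clip1 and stud1 below 0.0045 m and z of clip1 in the frame of stud1 between -0.004 and 0.006 m) or (horizontal distance between clip2 and stud0 below 0.0045 m and z of clip2 in the frame of stud0 between -0.004 and 0.006 m) or (horizontal distance between clip2 and stud1 below 0.0045 m and z of clip2 in the frame of stud1 between -0.004 and 0.006 m) or (horizontal distance between clip3 and stud0 below 0.0045 m and z of clip3 in the frame of stud0 between -0.004 and 0.006 m) or (horizontal distance between clip3 and stud1 below 0.0045 m and z of clip3 in the frame of stud1 between -0.004 and 0.006 m)) and ((horizontal distance between clip0 and stud2 below 0.0045 m and z of clip0 in the frame of stud2 between -0.004 and 0.006 m) or (horizontal distance between clip0 and stud3 below 0.0045 m and z of clip0 in the frame of stud3 between -0.004 and 0.006 m) or (horizontal distance between clip1 and stud2 below 0.0045 m and z of clip1 in the frame of stud2 between -0.004 and 0.006 m) or (horizontal distance between clip1 and stud3 below 0.0045 m and z of clip1 in the frame of stud3 between -0.004 and 0.006 m) or (horizontal distance between clip2 and stud2 below 0.0045 m and z of clip2 in the frame of stud2 between -0.004 and 0.006 m) or (horizontal distance between clip2 and stud3 below 0.0045 m and z of clip2 in the frame of stud3 between -0.004 and 0.006 m) or (horizontal distance between clip3 and stud2 below 0.0045 m and z of clip3 in the frame of stud2 between -0.004 and 0.006 m) or (horizontal distance between clip3 and stud3 below 0.0045 m and z of clip3 in the frame of stud3 between -0.004 and 0.006 m))), for 0.2 s.
2. the screen is swivelled to the zero mark and leans back about 30 degrees (value of joint swivel between -0.07 and 0.07 rad and value of joint tilt between 0.44 and 0.61 rad), for 0.2 s.
At the end, for the whole second after the job is handed in: Every clip present lies flat in a stud's groove, its seat centre within 4.5 mm of the stud's axis, one clip to a stud and at least one on each side; swivel within 0.07 rad (4 degrees) of zero; tilt 0.44 to 0.61 rad (25 to 35 degrees); all released and at rest (all of step 1 and all of step 2 and linear speed of each of clip0, clip1, clip2, clip3 below 0.02 m/s and contact force between the fingers and clip0 below 0.1 N and contact force between the fingers and clip1 below 0.1 N and contact force between the fingers and clip2 below 0.1 N and contact force between the fingers and clip3 below 0.1 N and velocity of joint swivel between -0.05 and 0.05 rad/s and velocity of joint tilt between -0.05 and 0.05 rad/s); the robot touches nothing.
It fails at once if a bystander (bottle, spectacle case, lens box) is shifted by more than 3 cm (distance of any of sanitizer, glasses_case, lens_box from where it was at the start of the episode above 0.03 m).
Of clip0, clip1, clip2, clip3 only 3 to 4 are there at a start; the rules pass over those that are not, and their reading is None.
At some moment in a run one of clip0, clip1, clip2, clip3 may be knocked a few centimetres aside while the robot is not near it.
Once in a run the grip may slacken for a moment while it holds something.
It also fails if it takes over 210 s, if anything falls off the work surface, if the arm or the gripper's body presses on something with over 40 N, if the wrist force passes 120 N, or if a joint passes its speed limit or range.

### The arm

A 6-joint arm with a two-finger parallel gripper is mounted at the origin on the work surface. World frame = base frame: x ahead of the robot, y to its left, z up, the work surface at z = 0. Lengths are in m, angles in degrees, forces in N, time in s.
With the tool pointing down it reaches from about 0.375 to 0.9 m from the base axis. Payload 3.1 kg.
Tool frame: the origin (TCP) lies between the finger pads; the fingertips stand 11 mm ahead of it and the grasp point (between the pads) lies 8 mm behind it; x points along the fingers, y is the direction in which the jaws open and shut, and the axes are right-handed (so a half turn about x gives the same grasp; the last joint's range is limited). The gripper opens to 87 mm and grips with 3 to 60 N. Pads are 19 mm wide; open, the fingers measure 117 mm over their backs; the gripper's body (75 mm by 190 mm) begins 51 mm behind the grasp point.
Start: joints at [53.371, 30.224, 82.088, -0, 67.689, -10.227], TCP at [0.278, 0.56, 0.234] pointing down, gripper open.
Joint ranges: [-176.69, 176.69], [-43.24, 126.21], [12.49, 139.97], [-82, 262], [0, 151.66], [-163.58, 163.58]. Speed limits (degrees/s): [159.86, 159.86, 180, 180, 180, 180].

### API

Orientations are given as a 3x3 rotation matrix whose columns are the frame's x, y, z axes.
In Python, from rig import bot gives the robot as it stands.
- The arm moves only by the shell command python3 -m inch 'ROWS' [OPENING]. ROWS is a JSON object of lists of equal length, an entry for each row: "dp": the shift along the tool's x, y, z in mm, a list of three; "yaw": the turn about the tool's x in degrees. In form: {"dp": [[tx, ty, tz], ...], "yaw": [yaw, ...]}. A call has 1 to 20 rows; each row shifts and turns the commanded pose from where the row before left it, along the tool's axes as they then stand; what a row does not reach is not made up. A row lasts 1/12 s, in which the tool goes at most 41.7 mm and 7.16 degrees, less where a joint would pass 70% of its speed; a pose out of reach is approached as far as the arm can. A call is refused whole if a number of a shift passes 41.7 or a number of a turn 7.16, either way. A call with a gripper value outside its range is refused whole. OPENING is the finger opening in mm, from 0 to 87, set as the call begins (- or left out, the last holds). The fingers move at their own pace and stop on an object; the grip force is fixed at half the most. Time passes only in rows, so rows that do not move let the fingers close. It gives the time, the measured TCP pose, the force and the opening at its end, in the units of the state.
- bot.read_state(): the state, without advancing time (a new reading comes with each control period).
- bot.capture(name): name is "side" or "top" or "wrist"; returns a dict with "color" (480x640x3 uint8, red, green, blue), "intrinsics" (3x3 intrinsics, pixels), "pose" (4x4, takes a point from camera to world coordinates). Camera axes: x right, y down, z forward; pixel columns grow to the right and rows downward; lengths in m; the calibration is good to about 2 mm. The wrist camera is an equidistant fisheye: a pixel r from the principal point sees the ray r / f radians off the axis. A picture is of the moment at which its call begins. There is no depth.
- bot.hand_in(): hands the job in, once; it reports no verdict.
The state is a dict: "time_s": time; "joint_positions": joint angles; "qvel": joint speeds; "tau": joint torques, N m; "position": TCP position; "tcp_rot": TCP orientation; "force": force on the tool from outside, world axes, zero at the start; "moment": the same for the moment, N m; "opening": opening from 0.0 (shut) to 1.0 (fully open).
Only numpy, scipy, OpenCV 4.12 (cv2) and the standard library are available. Lean on these libraries where they do the work, as an engineer would, in place of code of your own. Each camera call takes 0.05 s, during which the arm holds its last target.

## Working session

There is one attempt and no reset: what is moved stays moved. The work goes in short steps, Python scripts to look and compute and a shell command to move; the robot and the scene stay as the last step left them, time stands still between calls to the robot, and variables do not carry over. Pictures are saved under pics/ and viewed, and the job is handed in when it is done.

```bash
ls -la; mkdir -p pics
cat > h.py <<'E'
import numpy as np, cv2
from rig import bot
def snap(n,tag):
    d=bot.capture(n); cv2.imwrite(f'pics/{tag}.png',d['color'][:,:,::-1]); np.savez(f'pics/{tag}.npz',**{k:np.array(d[k]) for k in('color','intrinsics','pose')}); return d
def load(tag):
    return dict(np.load(f'pics/{tag}.npz'))
def ray(d,u,v,fish=False):
    K=d['intrinsics'];P=d['pose']
    x=(u-K[0,2])/K[0,0];y=(v-K[1,2])/K[1,1]
    if fish:
        r=np.hypot(x,y); s=np.sin(r)/r if r>1e-9 else 1; c=np.array([x*s,y*s,np.cos(r)])
    else: c=np.array([x,y,1.])
    w=P[:3,:3]@c; return P[:3,3],w/np.linalg.norm(w)
def onz(d,u,v,z,fish=False):
    o,w=ray(d,u,v,fish); return o+w*(z-o[2])/w[2]
def proj(d,p,fish=False):
    K=d['intrinsics'];P=d['pose']; c=P[:3,:3].T@(np.asarray(p)-P[:3,3])
    if fish:
        r=np.hypot(c[0],c[1]); t=np.arctan2(r,c[2]); q=c[:2]/max(r,1e-9)*t
    else: q=c[:2]/c[2]
    return np.array([K[0,0]*q[0]+K[0,2],K[1,1]*q[1]+K[1,2]])
E
python3 - <<'E'
from h import *
for n in('side','top','wrist'):
    d=snap(n,n+'0'); print(n,np.round(d['intrinsics'],1).tolist(),np.round(d['pose'],3).tolist())
print(bot.read_state())
E
```

```text
total 12
drwxr-xr-x  3 agent agent 4096 Dec  6 01:14 .
drwxr-xr-x 23 root  root  4096 Dec  6 01:14 ..
drwxr-xr-x  2 agent agent 4096 Dec  6 01:14 pics
side [[462.8, 0.0, 328.3], [0.0, 462.8, 238.5], [0.0, 0.0, 1.0]] [[0.808, -0.371, 0.458, 0.128], [-0.589, -0.499, 0.635, -0.641], [-0.007, -0.783, -0.622, 0.796], [0.0, 0.0, 0.0, 1.0]]
top [[462.1, 0.0, 316.5], [0.0, 462.1, 235.4], [0.0, 0.0, 1.0]] [[0.025, -0.981, 0.194, 0.434], [-1.0, -0.021, 0.022, 0.031], [-0.017, -0.195, -0.981, 1.086], [0.0, 0.0, 0.0, 1.0]]
wrist [[371.6, 0.0, 319.7], [0.0, 371.6, 240.3], [0.0, 0.0, 1.0]] [[0.444, 0.858, 0.259, 0.207], [0.896, -0.424, -0.132, 0.596], [-0.003, 0.29, -0.957, 0.384], [0.0, 0.0, 0.0, 1.0]]
{'time_s': 0.15, 'joint_positions': array([ 5.33714369e+01,  3.02663666e+01,  8.21375615e+01, -2.29574418e-03,
        6.76891841e+01, -1.02257420e+01]), 'qvel': array([ 0.01452415, -0.16838422, -0.20419527, -0.05927363,  0.00440735,
       -0.05192705]), 'tau': array([ 8.29035871e-04, -4.40431452e+01, -1.76842743e+01,  6.33653998e-02,
        5.51898277e-02, -1.04266742e-04]), 'position': array([0.27757463, 0.55939376, 0.23281121]), 'tcp_rot': array([[-9.39834292e-04,  4.44664874e-01,  8.95696526e-01],
       [-1.32630150e-03,  8.95695579e-01, -4.44665796e-01],
       [-9.99998679e-01, -1.60587581e-03, -2.52045733e-04]]), 'force': array([0.27246614, 0.04545537, 0.35219266]), 'moment': array([-0.00854459, -0.01577056, -0.02936271]), 'opening': 0.9990966102954844}
```

View pics/top0.png

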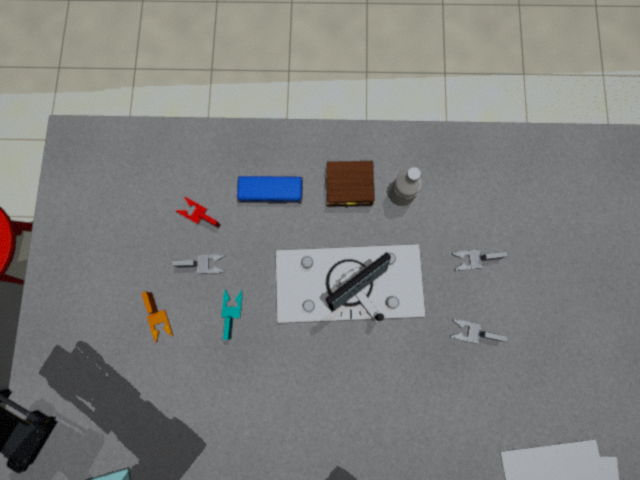

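View pics/side0.png

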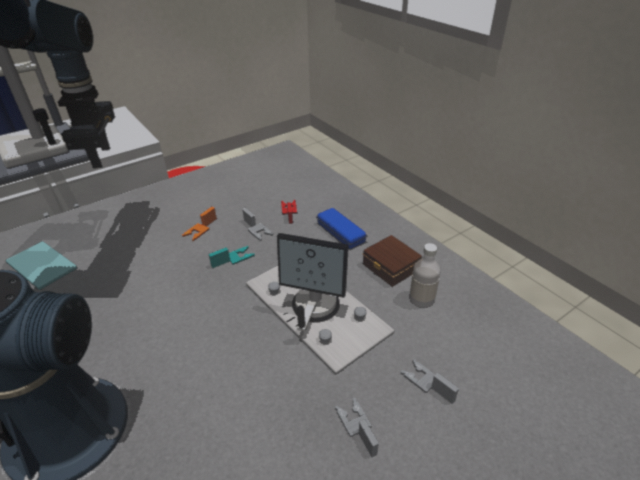

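View pics/wrist0.png

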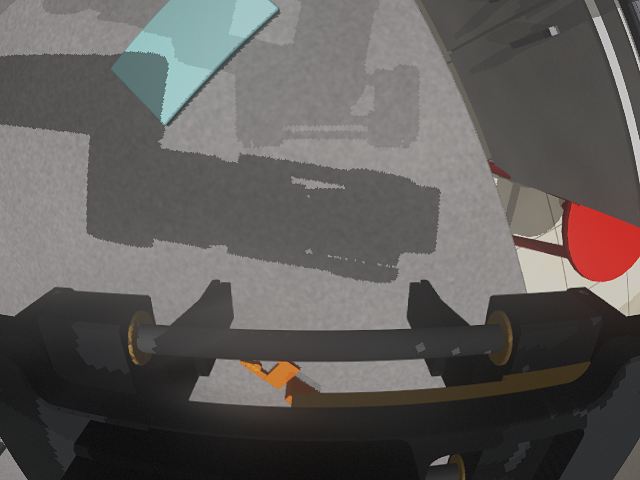

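Top view: the grey clips are at about (208,264), mouth right, and at (470,260) and (468,330), both mouth left. The red (200,212), orange (157,318) and turquoise (232,315) ones are look-alikes. The stand is centred at about (350,284). Next I'll enlarge and measure.

Run:
```python
from h import *
d=load('top0'); im=d['color'][:,:,::-1]
c1=cv2.resize(im[240:350,430:530],None,fx=5,fy=5,interpolation=cv2.INTER_CUBIC)
c2=cv2.resize(im[235:345,160:260],None,fx=4,fy=4,interpolation=cv2.INTER_CUBIC)
c2=cv2.resize(im[240:295,165:235],(500*70//70,500*55//70),interpolation=cv2.INTER_CUBIC)
cv2.imwrite('pics/c1.png',c1);cv2.imwrite('pics/c2.png',c2)
c3=cv2.resize(im[235:335,265:435],None,fx=4.7,fy=4.7,interpolation=cv2.INTER_CUBIC);cv2.imwrite('pics/c3.png',c3)
s=load('side0')['color'][:,:,::-1]
cv2.imwrite('pics/c4.png',cv2.resize(s[225:455,230:470],None,fx=2.6,fy=2.6,interpolation=cv2.INTER_CUBIC))
```

```text
(no output)
```

View pics/c1.png

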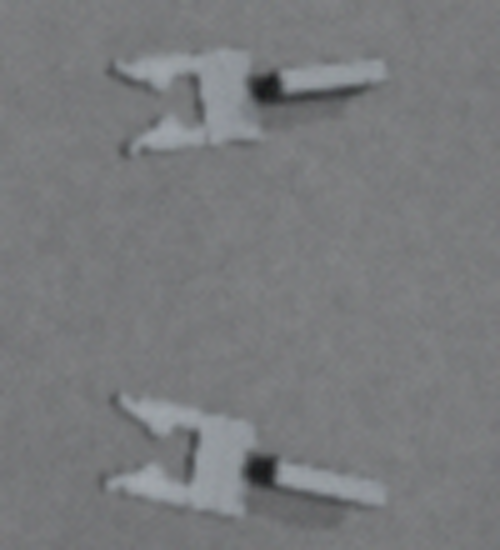

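View pics/c2.png

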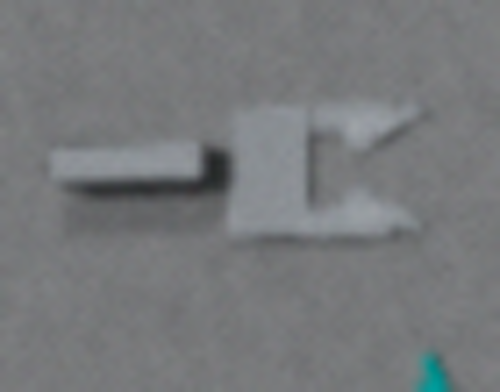

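View pics/c3.png

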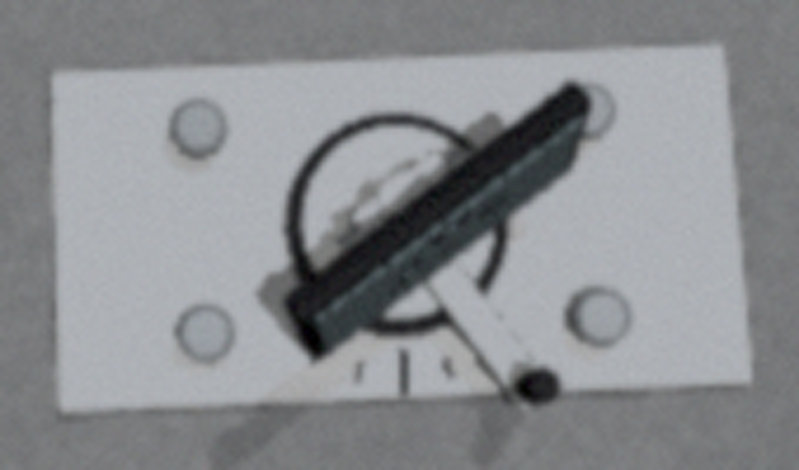

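View pics/c4.png

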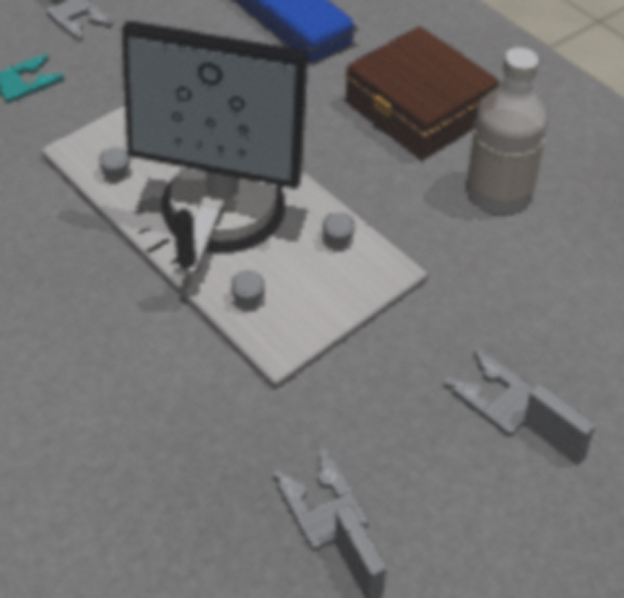

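Run:
```python
from h import *
d=load('top0'); im=d['color'].astype(int)
g=im.min(2); hsv=cv2.cvtColor(d['color'],cv2.COLOR_RGB2HSV)
for nm,(x0,y0,x1,y1),th in (('A',(440,240,520,280),139),('B',(440,310,520,350),139),('C',(165,245,235,285),135)):
    sub=g[y0:y1,x0:x1]; 
    print(nm,'bg',np.median(sub),'p95',np.percentile(sub,97))
    m=((sub>np.median(sub)+14)).astype(np.uint8); m=cv2.morphologyEx(m,cv2.MORPH_OPEN,np.ones((2,2),np.uint8))
    n,l,st,ce=cv2.connectedComponentsWithStats(m)
    for i in range(1,n):
        if st[i,4]>25:
            c,h=cv2.findContours((l==i).astype(np.uint8),0,2)
            p=np.vstack(c).reshape(-1,2)+[x0,y0]
            r=cv2.minAreaRect(p.astype(np.float32))
            print(st[i].tolist(),np.round(ce[i]+[x0,y0],1),r)
sub=g[230:340,260:440];m=(sub>150).astype(np.uint8);m=cv2.morphologyEx(m,cv2.MORPH_CLOSE,np.ones((25,25)))
c,_=cv2.findContours(m,0,2);c=max(c,key=cv2.contourArea);h=cv2.convexHull(c)
q=cv2.approxPolyDP(h,5,True).reshape(-1,2)+[260,230]
print(q); P=np.array([onz(d,u,v,.012) for u,v in q]);print(np.round(P,4),P.mean(0))
for u,v in((265+200/4.7,235+128/4.7),(265+206/4.7,235+333/4.7),(265+600/4.7,235+316/4.7)): print('stud',u,v,onz(d,u,v,.036))
for i in range(len(P)): print(np.linalg.norm(P[i]-P[i-1]))
print('bottle',onz(d,413,174,.16),'case',onz(d,269,188,.036),'peg',onz(d,265+538/4.7,235+384/4.7,.105))
```

```text
A bg 120.0 p95 147.0
[17, 11, 25, 20, 256] [470.5 259.8] ((469.00250244140625, 260.5355224609375), (18.31049156188965, 23.155288696289062), 85.91438293457031)
[48, 13, 20, 6, 77] [497.5 255.4] ((497.5461730957031, 255.36923217773438), (3.8450767993927, 19.349416732788086), 82.87498474121094)
B bg 119.0 p95 150.0
[15, 11, 27, 23, 309] [469.6 332.1] ((467.1097412109375, 331.4878234863281), (26.121295928955078, 19.346519470214844), 12.094757080078125)
[47, 24, 21, 8, 87] [497.  337.2] ((497.0769348144531, 337.1153564453125), (20.98442268371582, 4.118438720703125), 11.309932708740234)
C bg 120.0 p95 142.0
[33, 11, 24, 18, 191] [206.  265.8] ((209.83998107910156, 264.3800048828125), (23.020057678222656, 16.530065536499023), 3.1798300743103027)
[45, 10, 11, 6, 41] [215.7 257.3] ((215.0, 257.5), (5.0, 10.0), 90.0)
[9, 16, 19, 4, 62] [183.6 262.8] ((183.0, 262.5), (3.0, 18.0), 90.0)
[[418 245]
 [424 315]
 [278 321]
 [277 250]]
[[ 0.6285 -0.1838  0.012 ]
 [ 0.4664 -0.1946  0.012 ]
 [ 0.4446  0.1386  0.012 ]
 [ 0.6092  0.1478  0.012 ]] [ 0.53718643 -0.02303     0.012     ]
stud 307.5531914893617 262.2340425531915 [0.57844865 0.07384302 0.036     ]
stud 308.82978723404256 305.8510638297872 [0.47962233 0.06811136 0.036     ]
stud 392.6595744680851 302.2340425531915 [ 0.49224596 -0.12003589  0.036     ]
0.3321586325989148
0.16244121075204718
0.3339434513632
0.16482102070524324
bottle [ 0.75229429 -0.14641132  0.16      ] case [0.75365788 0.17037677 0.036     ] peg [ 0.45778319 -0.0824303   0.105     ]
```

Run:
```python
from h import *
d=load('top0'); 
# bars at z=.042 ends from min-area rect; horseshoe centroid at .007
def ends(c,L,a):
    a=np.radians(a); v=np.array([np.cos(a),np.sin(a)])*L/2
    return [onz(d,*(np.array(c)+s*v),.042) for s in(1,-1)]
for nm,c,L,a,h in(('A',(497.5,255.4),20,-7.1,(470.5,259.8)),('B',(497.,337.2),21,11.3,(469.6,332.1)),('C',(183.6,262.8),19,0,(208,264))):
    e=ends(c,L,a); b=onz(d,*c,.042); hh=onz(d,*h,.007)
    dv=(hh-b)[:2]; print(nm,'bar',np.round(b,4),'len',np.linalg.norm(e[0]-e[1]),'baryaw',np.degrees(np.arctan2(*(e[1]-e[0])[1::-1])),'to shoe yaw',np.degrees(np.arctan2(dv[1],dv[0])),np.linalg.norm(dv),np.round(hh,4))
s=load('side0')
for nm,b in(('A',.042),):pass
```

```text
A bar [ 0.603  -0.3571  0.042 ] len 0.04550606404225007 baryaw 98.4435294501903 to shoe yaw 96.98699571623258 0.0507198953058395 [ 0.5969 -0.3068  0.007 ]
B bar [ 0.4214 -0.3468  0.042 ] len 0.045080534564367385 baryaw 80.18153637040201 to shoe yaw 79.10879665137156 0.049534522732428005 [ 0.4307 -0.2982  0.007 ]
C bar [0.5699 0.3574 0.042 ] len 0.04372578842666177 baryaw 91.30154051644561 to shoe yaw -86.33050874971988 0.047338142074542094 [0.5729 0.3102 0.007 ]
```

```bash
python3 -m inch '{"dp":[[0,-4.3,29.3],[0,-4.3,29.3],[0,-4.3,29.3],[0,-4.3,29.3],[0,-4.3,29.3],[0,-4.3,29.3],[0,-4.3,29.3],[0,-4.3,29.3],[0,-4.3,29.3],[0,-4.3,29.3],[0,-4.3,29.3],[0,-4.3,29.3]],"yaw":[0,0,0,0,0,0,0,0,0,0,0,0]}' 87
python3 -m inch '{"dp":[[0,0,0],[0,0,0],[0,0,0],[0,0,0],[0,0,0],[0,0,0],[0,0,0],[0,0,0],[0,0,0],[20,0,0],[20,0,0],[20,0,0],[20,0,0],[0,0,0],[0,0,0]],"yaw":[6.8,6.8,6.8,6.8,6.8,6.8,6.8,6.8,6.8,0,0,0,0,0,0]}'
python3 - <<'E'
from h import *
snap('wrist','w1'); snap('top','t1')
E
```

```text
time_s: 1.15
position: [0.5707, 0.3561, 0.2331]
tcp_rot: [[-0.001, 0.445, 0.896], [-0.0, 0.896, -0.445], [-1.0, -0.001, -0.001]]
force: [0.2, 0.3, -0.2]
opening: 0.999
time_s: 2.4
position: [0.5689, 0.3568, 0.1521]
tcp_rot: [[-0.003, 0.999, 0.042], [-0.001, 0.042, -0.999], [-1.0, -0.003, 0.001]]
force: [0.6, 0.7, 0.2]
opening: 0.999
```

View pics/w1.png

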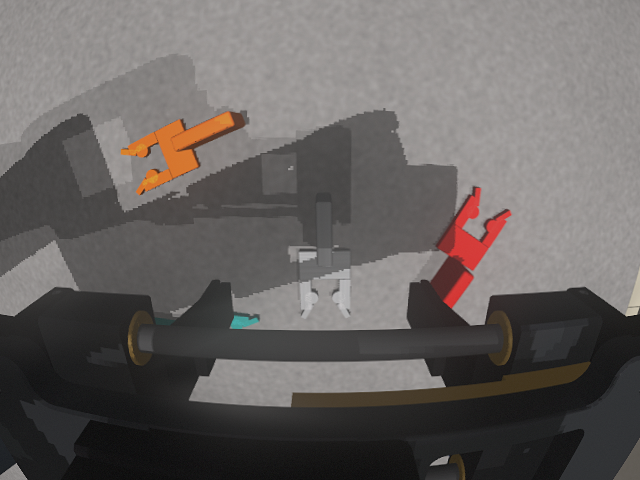

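View pics/t1.png

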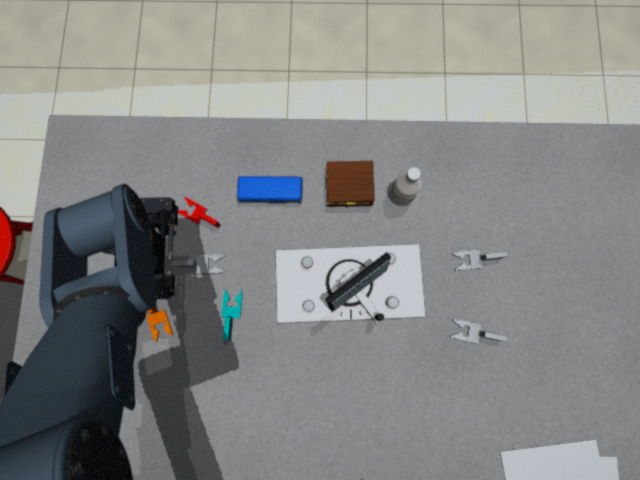

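Wrist view: clip C is grey, with its bar at about (324,225), upright between the fingers and its shoe at (325,285). Red (465,245), orange (185,145) and turquoise are look-alikes. I'll measure C's bar.

Run:
```python
from h import *
d=load('w1'); im=d['color'][:,:,::-1]
cv2.imwrite('pics/c5.png',cv2.resize(im[180:330,250:400],None,fx=4,fy=4,interpolation=cv2.INTER_CUBIC))
```

```text
(no output)
```

View pics/c5.png

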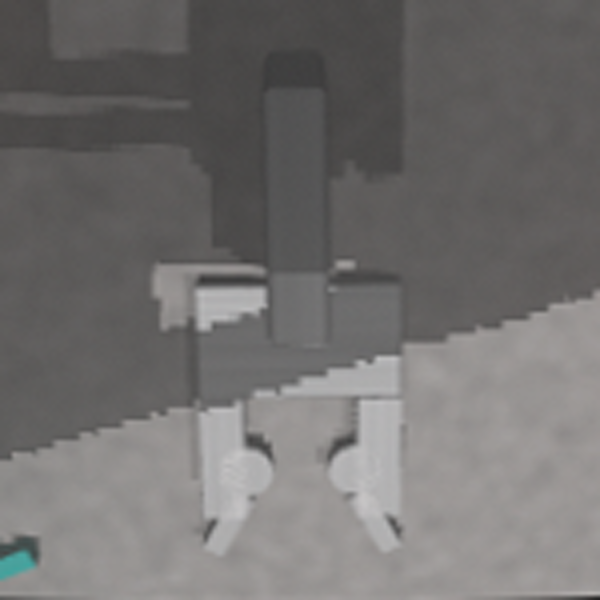

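Run:
```python
from h import *
d=load('w1'); 
a=onz(d,323.6,202,.042,1); b=onz(d,324.8,247.5,.042,1); s=onz(d,324.7,180+398/4,.007,1)
print(a,b,(a+b)/2,np.linalg.norm(a-b),np.degrees(np.arctan2((b-a)[1],(b-a)[0])))
m1=onz(d,250+195/4,180+340/4,.007,1);m2=onz(d,250+402/4,180+340/4,.007,1);print(m1,m2,np.linalg.norm(m1-m2))
t=load('top0'); print([np.round(onz(t,u,v,.042),3) for u,v in((217,225),(206,216))])
st=bot.read_state();R=st['tcp_rot'];print(st['position'],R.T@(np.r_[((a+b)/2)[:2],.023]-st['position']))
```

```text
[0.57143998 0.38627324 0.042     ] [0.57387635 0.35209869 0.042     ] [0.57265817 0.36918597 0.042     ] 0.034261281207500924 -85.92218019153846
[0.5532089  0.32392852 0.007     ] [0.59738372 0.32585995 0.007     ] 0.04421702603244968
[array([0.66 , 0.287, 0.042]), array([0.681, 0.314, 0.042])]
[0.57061473 0.35758875 0.15460687] [ 0.13161841  0.00229997 -0.01141677]
```

Run:
```python
from h import *
d=load('w1'); 
a=onz(d,323.7,202,.042,1); b=onz(d,324.9,266,.042,1)
print(a,b,(a+b)/2,np.linalg.norm(a-b),np.degrees(np.arctan2((b-a)[1],(b-a)[0])))
st=bot.read_state();R=st['tcp_rot'];print(st['position'],R.T@(np.r_[((a+b)/2)[:2],.023]-st['position']))
```

```text
[0.57151149 0.3862764  0.042     ] [0.57463841 0.33745096 0.042     ] [0.57307495 0.36186368 0.042     ] 0.048925465769100444 -86.33561316009539
[0.57061473 0.35758875 0.15460687] [ 0.13161388  0.0024097  -0.00408346]
```

```bash
python3 -m inch '{"dp":[[0,2.4,-4],[20,0,0],[20,0,0],[20,0,0],[20,0,0],[20,0,0],[15,0,0],[10,0,0],[6.6,0,0],[0,0,0],[0,0,0],[0,0,0]],"yaw":[-1.3,0,0,0,0,0,0,0,0,0,0,0]}' 40
python3 -m inch '{"dp":[[0,0,0],[0,0,0],[0,0,0],[0,0,0],[0,0,0],[0,0,0],[0,0,0],[0,0,0]],"yaw":[0,0,0,0,0,0,0,0]}' 0
python3 - <<'E'
from h import *
snap('wrist','w2')
E
```

```text
time_s: 3.5
position: [0.5731, 0.3618, 0.0233]
tcp_rot: [[0.002, 0.998, 0.065], [0.001, 0.065, -0.998], [-1.0, 0.002, -0.001]]
force: [0.8, 1.3, 0.6]
opening: 0.462
time_s: 4.17
position: [0.5719, 0.3613, 0.0221]
tcp_rot: [[-0.0, 0.998, 0.065], [-0.0, 0.065, -0.998], [-1.0, -0.0, 0.0]]
force: [-1.6, -0.8, 2.5]
opening: 0.133
```

View pics/w2.png

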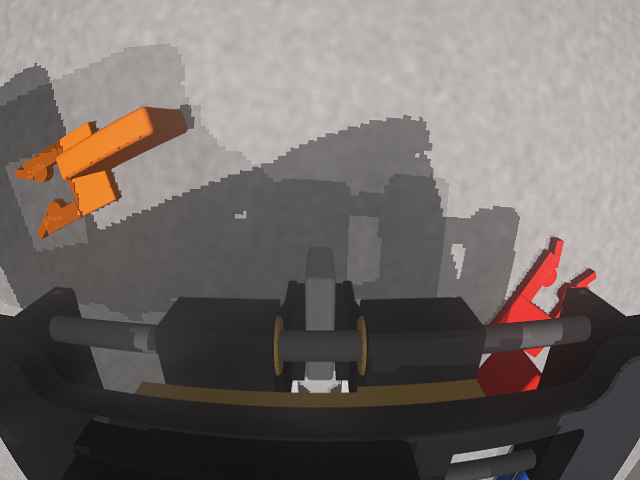

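Run:
```python
from h import *
s=load('side0')
for n,u,v in(('s0',274.2,285.8),('s3',360,310.4),('s2',325.4,333.5)): print(n,onz(s,u,v,.036))
t=load('top0'); g=cv2.cvtColor(t['color'],cv2.COLOR_RGB2GRAY)
big=cv2.resize(g[235:335,265:435],None,fx=6,fy=6,interpolation=cv2.INTER_CUBIC)
c=cv2.HoughCircles(cv2.GaussianBlur(big,(5,5),0),cv2.HOUGH_GRADIENT,1,80,param1=60,param2=14,minRadius=30,maxRadius=44)
for x,y,r in c[0]:
    u,v=265-.42+x/6,235-.42+y/6; print(round(u,1),round(v,1),r/6,np.round(onz(t,u,v,.036),4))
```

```text
s0 [0.48111564 0.06648838 0.036     ]
s3 [ 0.59362981 -0.11303443  0.036     ]
s2 [ 0.49404706 -0.1204982   0.036     ]
391.2 302.0 6.4 [ 0.4927 -0.1167  0.036 ]
306.5 262.5 5.866667 [0.5778 0.0762 0.036 ]
353.7 266.8 5.15 [ 0.5703 -0.0318  0.036 ]
```

```bash
python3 -m inch '{"dp":[[-15,0,0],[-15,0,0],[-15,0,0],[0,-1.2,17.5],[0,-1.2,17.5],[0,-1.2,17.5],[0,-1.2,17.5],[0,-1.2,17.5],[0,-1.2,17.5],[0,-1.2,17.5],[0,-1.2,17.5],[0,-1.2,17.5],[0,-1.2,17.5],[0,0,0],[15,0,0],[15,0,0],[0,0,0],[0,0,0]],"yaw":[0,0,0,0,0,0,0,0,0,0,0,0,0,0,0,0,0,0]}' 0
python3 - <<'E'
from h import *
snap('side','s3'); snap('top','t3')
for n in('s3','t3'):
    im=load(n)['color'][:,:,::-1]
    c=im[200:360,200:400] if n=='s3' else im[220:340,220:420]
    cv2.imwrite(f'pics/{n}c.png',cv2.resize(c,None,fx=3.7,fy=3.7,interpolation=cv2.INTER_CUBIC))
E
```

```text
time_s: 5.72
position: [0.571, 0.1863, 0.0368]
tcp_rot: [[-0.001, 0.998, 0.065], [-0.0, 0.065, -0.998], [-1.0, -0.001, -0.0]]
force: [-0.8, 0.4, -1.0]
opening: 0.137
```

View pics/s3c.png

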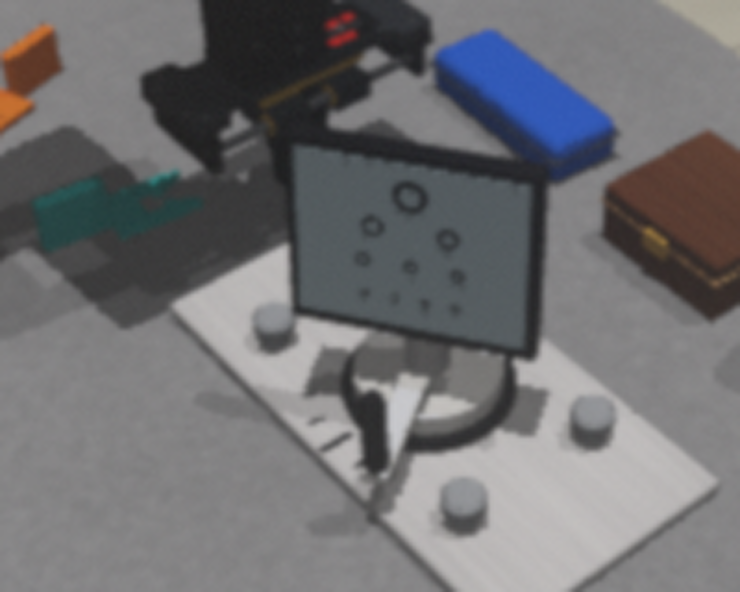

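View pics/t3c.png

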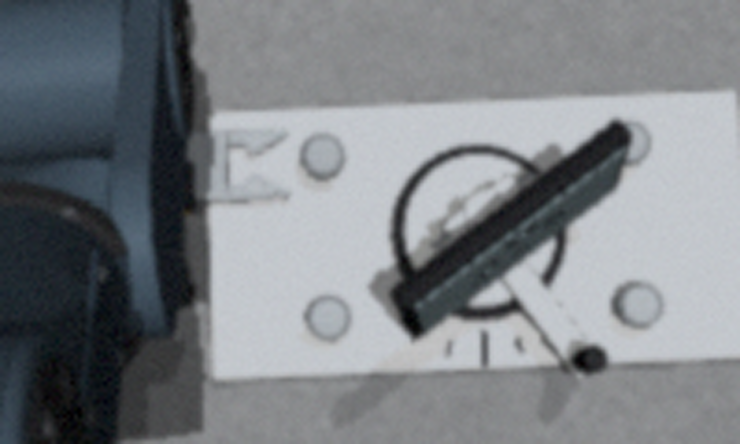

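Run:
```python
from h import *
t=load('t3')
a=onz(t,220+288/3.7,220+130/3.7,.021);b=onz(t,220+288/3.7,220+192/3.7,.021);m=(a+b)/2
s=onz(t,220+323/3.7,220+157/3.7,.036);print(a,b,m,s)
st=bot.read_state();R=st['tcp_rot'];print(st['position'],R.T@(m-st['position']),R.T@(s-st['position']))
```

```text
[0.59668675 0.0976024  0.021     ] [0.55746771 0.09630808 0.021     ] [0.57707723 0.09695524 0.021     ] [0.57797721 0.07441644 0.036     ]
[0.57196802 0.1864385  0.0377403 ] [ 0.01672493 -0.00073788  0.08962883] [ 0.00172055 -0.00128338  0.11217608]
```

```bash
python3 -m inch '{"dp":[[0.8,-0.4,8],[0,0,8],[0,0,8],[0,0,4],[0,0,2],[0,0,2],[0,0,2]],"yaw":[0,0,0,0,0,0,0]}' 0
python3 -m inch '{"dp":[[0,0,2],[0,0,2]],"yaw":[0,0]}' 0
python3 -m inch '{"dp":[[0,0,2],[0,0,2]],"yaw":[0,0]}' 0
python3 -m inch '{"dp":[[0,0,2],[0,0,2]],"yaw":[0,0]}' 0
python3 -m inch '{"dp":[[0,0,2],[0,0,2]],"yaw":[0,0]}' 0
```

```text
time_s: 6.4
position: [0.5737, 0.1523, 0.0363]
tcp_rot: [[0.001, 0.998, 0.063], [0.001, 0.063, -0.998], [-1.0, 0.001, -0.001]]
force: [1.0, 4.7, -1.0]
opening: 0.135
time_s: 6.57
position: [0.575, 0.1492, 0.0365]
tcp_rot: [[0.004, 0.998, 0.065], [0.002, 0.065, -0.998], [-1.0, 0.004, -0.002]]
force: [2.1, 6.9, -0.3]
opening: 0.132
time_s: 6.73
position: [0.5752, 0.1465, 0.0366]
tcp_rot: [[0.004, 0.998, 0.064], [0.004, 0.064, -0.998], [-1.0, 0.004, -0.004]]
force: [0.7, 9.0, -0.3]
opening: 0.134
time_s: 6.9
position: [0.5754, 0.1423, 0.0366]
tcp_rot: [[0.004, 0.998, 0.064], [0.003, 0.064, -0.998], [-1.0, 0.004, -0.003]]
force: [2.2, 6.6, -0.8]
opening: 0.134
time_s: 7.07
position: [0.5758, 0.1366, 0.0365]
tcp_rot: [[0.004, 0.998, 0.066], [0.0, 0.066, -0.998], [-1.0, 0.004, 0.0]]
force: [2.7, 0.8, -0.9]
opening: 0.135
```

```bash
python3 -m inch '{"dp":[[0,0,2],[0,0,2]],"yaw":[0,0]}' 0
python3 -m inch '{"dp":[[0,0,1.5],[0,0,0]],"yaw":[0,0]}' 0
python3 -m inch '{"dp":[[0,0,1.5],[0,0,0]],"yaw":[0,0]}' 0
```

```text
time_s: 7.23
position: [0.5748, 0.1334, 0.0365]
tcp_rot: [[0.001, 0.998, 0.062], [0.003, 0.062, -0.998], [-1.0, 0.001, -0.003]]
force: [1.7, 12.7, 2.6]
opening: 0.136
time_s: 7.4
position: [0.5748, 0.1333, 0.0367]
tcp_rot: [[0.001, 0.998, 0.061], [0.005, 0.061, -0.998], [-1.0, 0.002, -0.005]]
force: [1.8, 12.6, 0.6]
opening: 0.134
time_s: 7.57
position: [0.5749, 0.1331, 0.0368]
tcp_rot: [[0.002, 0.998, 0.061], [0.007, 0.061, -0.998], [-1.0, 0.002, -0.007]]
force: [0.6, 16.6, 1.4]
opening: 0.134
```

```bash
python3 -m inch '{"dp":[[0,0,-1.5],[0,0,-1],[0,0,0],[0,0,0],[0,0,0],[0,0,0],[0,0,0]],"yaw":[0,0,0,0,0,0,0]}' 30
python3 -m inch '{"dp":[[-10,0,0],[-20,0,0],[-20,0,0],[-20,0,0],[-20,0,0],[-20,0,-15],[-20,0,-20],[0,0,-20],[0,0,-20],[0,0,0]],"yaw":[0,0,0,0,0,0,0,0,0,0]}'
python3 - <<'E'
from h import *
snap('wrist','w4')
im=load('w4')['color'][:,:,::-1]
E
```

```text
time_s: 8.15
position: [0.5745, 0.1311, 0.0361]
tcp_rot: [[-0.0, 0.998, 0.064], [-0.0, 0.064, -0.998], [-1.0, -0.0, 0.0]]
force: [0.2, -0.6, -0.1]
opening: 0.342
time_s: 8.98
position: [0.5694, 0.2095, 0.1677]
tcp_rot: [[0.002, 0.998, 0.067], [0.002, 0.067, -0.998], [-1.0, 0.002, -0.002]]
force: [0.2, -0.4, -0.3]
opening: 0.346
```

View pics/w4.png

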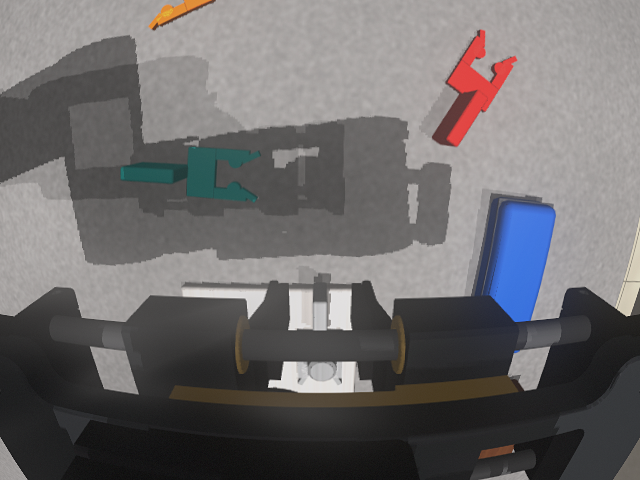

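```bash
python3 -m inch '{"dp":[[-26,0,0],[-26,0,0],[-26,0,0],[-26,0,0],[-26,-3,0],[0,0,30],[0,0,35.5],[0,0,35.5],[0,0,35.5],[0,0,35.5],[0,0,35.5],[0,0,35.5],[0,0,35.5],[0,0,35.5],[0,0,35.5],[0,0,35.5],[0,0,35.5],[0,0,35.5],[0,0,35.5],[0,0,35.5]],"yaw":[0,0,0,0,0,0,0,0,0,0,0,0,0,0,0,0,0,0,0,0]}' 40
python3 -m inch '{"dp":[[0,0,35.5],[0,0,6],[0,0,0],[0,0,0],[0,0,0],[0,0,0],[0,0,0],[0,0,0],[0,0,0],[0,0,0],[0,0,0],[0,0,0],[0,0,0],[0,0,0],[0,0,0],[0,0,0],[0,0,0],[0,0,0],[0,0,0],[0,0,0]],"yaw":[0,0,7,7,7,7,7,7,7,7,7,7,7,7,7,7,7,7,7,7]}'
python3 -m inch '{"dp":[[0,0,0],[0,0,0],[0,0,0],[0,0,0],[0,0,0],[0,0,0],[0,0,0],[25,0,0],[25,0,0],[25,0,0],[25,0,0],[25,0,0],[25,0,0],[0,0,0],[0,0,0]],"yaw":[7,7,7,7,7,7,7,1.2,0,0,0,0,0,0,0]}'
python3 - <<'E'
from h import *
snap('wrist','w5'); snap('top','t5'); print(bot.read_state()['joint_positions'])
t=load('t5')['color'][:,:,::-1]; cv2.imwrite('pics/t5c.png',cv2.resize(t[220:340,240:440],None,fx=3.7,fy=3.7,interpolation=cv2.INTER_CUBIC))
E
```

```text
time_s: 10.7
position: [0.5993, -0.3224, 0.296]
tcp_rot: [[-0.001, 0.998, 0.063], [0.0, 0.063, -0.998], [-1.0, -0.001, -0.0]]
force: [-0.3, -0.0, -0.7]
opening: 0.459
time_s: 12.37
position: [0.6022, -0.3613, 0.2959]
tcp_rot: [[-0.001, -0.54, -0.842], [0.001, -0.842, 0.54], [-1.0, 0.0, 0.002]]
force: [-0.1, 0.4, -0.5]
opening: 0.457
time_s: 13.62
position: [0.6018, -0.3606, 0.1447]
tcp_rot: [[-0.004, -0.992, -0.13], [0.003, -0.13, 0.992], [-1.0, 0.003, 0.003]]
force: [0.3, -0.2, 0.6]
opening: 0.463
[-4.00088558e+01  4.15791550e+01  7.39395995e+01 -8.56326479e-03
  6.43316128e+01  1.32509559e+02]
```

View pics/w5.png

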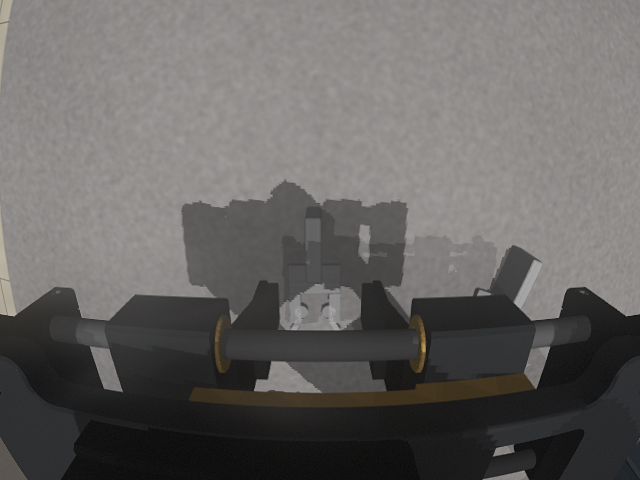

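View pics/t5.png

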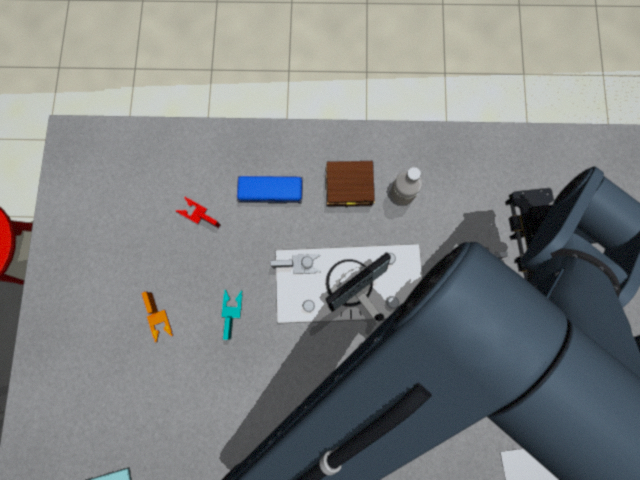

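View pics/t5c.png

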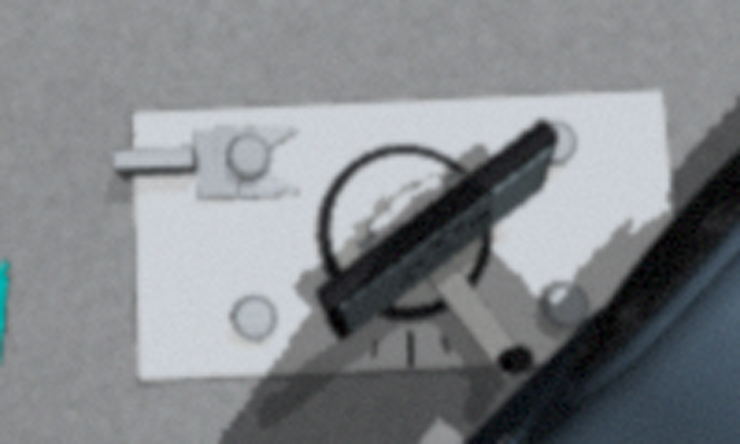

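C now sits round stud1 in the top view. The wrist view shows clip A's bar at about (315,240) and clip B at about (515,275).

Run:
```python
from h import *
d=load('w5'); im=d['color'][:,:,::-1]
cv2.imwrite('pics/c6.png',cv2.resize(im[190:340,240:390],None,fx=4,fy=4,interpolation=cv2.INTER_CUBIC))
```

```text
(no output)
```

View pics/c6.png

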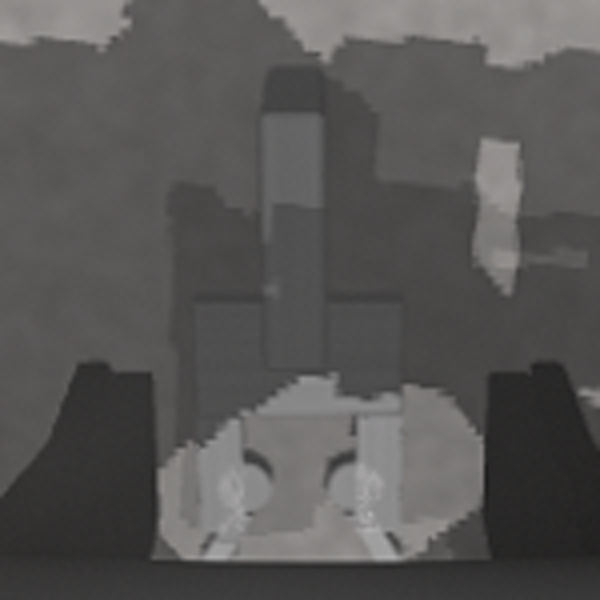

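Run:
```python
from h import *
d=load('w5'); 
a=onz(d,240+293/4,190+113/4,.042,1); b=onz(d,240+296/4,190+370/4,.042,1)
print(a,b,(a+b)/2,np.linalg.norm(a-b),np.degrees(np.arctan2((b-a)[1],(b-a)[0])))
m=[onz(d,240+x/4,190+355/4,.007,1) for x in(194,402)];print(np.linalg.norm(m[0]-m[1]),(m[0]+m[1])/2)
st=bot.read_state();R=st['tcp_rot'];print(st['position'],R.T@(np.r_[((a+b)/2)[:2],.023]-st['position']),np.degrees(np.arctan2(R[1,2],R[0,2])))
```

```text
[ 0.60970894 -0.37841948  0.042     ] [ 0.60301294 -0.32982138  0.042     ] [ 0.60636094 -0.35412043  0.042     ] 0.04905723402146522 97.8449945983044
0.043913703591089474 [ 0.60144955 -0.31800497  0.007     ]
[ 0.60392169 -0.36204234  0.14787048] [ 0.1248606  -0.00324252  0.0077884 ] 97.48518806307496
```

```bash
python3 -m inch '{"dp":[[0,-3.8,7],[20,0,0],[20,0,0],[20,0,0],[20,0,0],[20,0,0],[12,0,0],[7,0,0],[4,0,0],[0,0,0],[0,0,0]],"yaw":[0,0,0,0,0,0,0,0,0,0,0]}' 40
python3 -m inch '{"dp":[[0,0,0],[0,0,0],[0,0,0],[0,0,0],[0,0,0],[0,0,0],[0,0,0],[0,0,0]],"yaw":[0,0,0,0,0,0,0,0]}' 0
python3 - <<'E'
from h import *
snap('wrist','w6');snap('side','s6'); p=[]
print(bot.read_state()['position'])
im=load('s6')['color'][:,:,::-1]; cv2.imwrite('pics/s6c.png',cv2.resize(im[280:480,240:480],None,fx=3.2,fy=3.2,interpolation=cv2.INTER_CUBIC))
E
```

```text
time_s: 14.63
position: [0.607, -0.3542, 0.0243]
tcp_rot: [[0.002, -0.991, -0.131], [-0.001, -0.131, 0.991], [-1.0, -0.001, -0.002]]
force: [-0.2, 0.0, -0.6]
opening: 0.461
time_s: 15.3
position: [0.6061, -0.3538, 0.0234]
tcp_rot: [[-0.0, -0.991, -0.131], [-0.0, -0.131, 0.991], [-1.0, 0.0, -0.0]]
force: [-2.2, -0.1, 3.2]
opening: 0.135
[ 0.60603034 -0.35381776  0.02342881]
```

View pics/s6c.png

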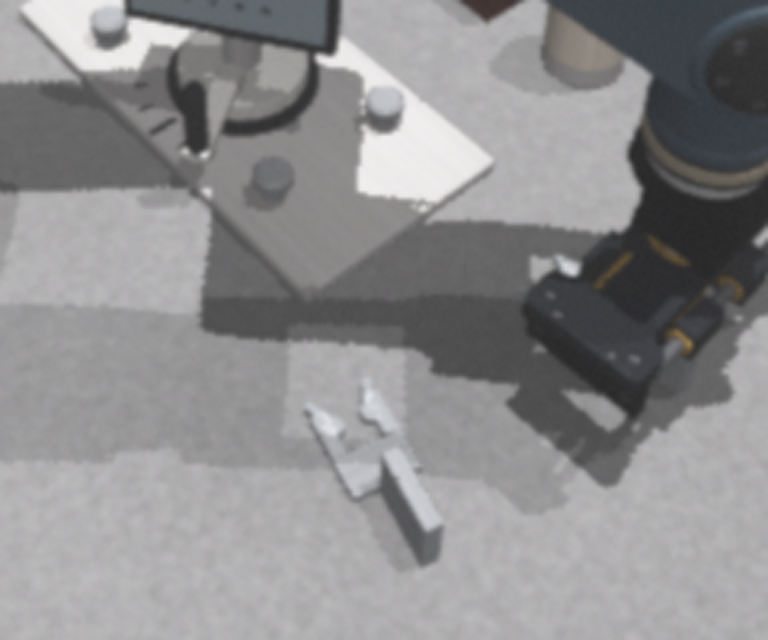

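```bash
python3 -m inch '{"dp":[[-15,0,0],[-15,0,0],[-15,0,0],[0,-1.3,15.7],[0,0,15.7],[0,0,15.7],[0,0,15.7],[0,0,15.7],[0,0,15.7],[0,0,15.7],[0,0,15.5],[0,0,0],[16,0,0],[16,0,0],[0,0,0],[0,0,0]],"yaw":[0,0,3.9,0,0,0,0,0,0,0,0,0,0,0,0,0]}' 0
python3 - <<'E'
from h import *
snap('side','s7'); snap('top','t7'); snap('wrist','w7')
for n in('s7','t7'):
    im=load(n)['color'][:,:,::-1]
    c=im[250:410,280:480] if n=='s7' else im[220:340,320:520]
    cv2.imwrite(f'pics/{n}c.png',cv2.resize(c,None,fx=3.7,fy=3.7,interpolation=cv2.INTER_CUBIC))
E
```

```text
time_s: 16.73
position: [0.5995, -0.2288, 0.0358]
tcp_rot: [[-0.001, -0.998, -0.063], [0.0, -0.063, 0.998], [-1.0, 0.001, 0.0]]
force: [0.1, -0.9, -1.1]
opening: 0.133
```

View pics/s7c.png

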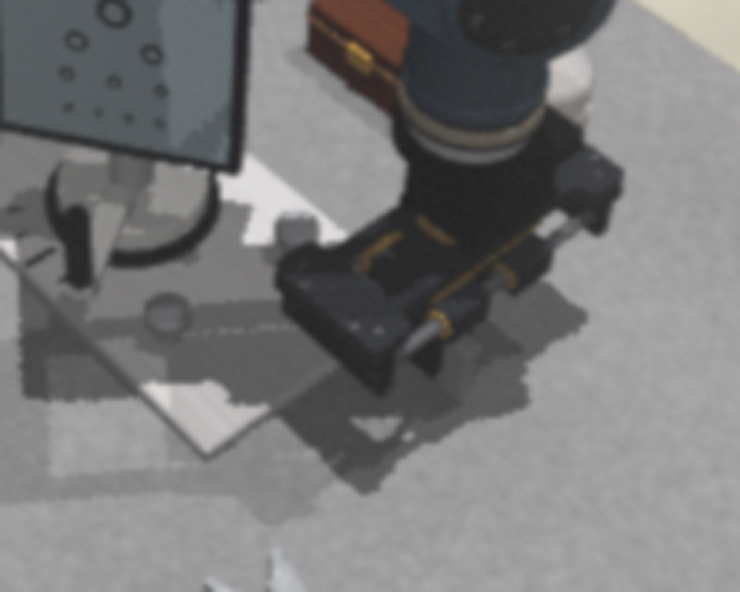

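View pics/t7c.png

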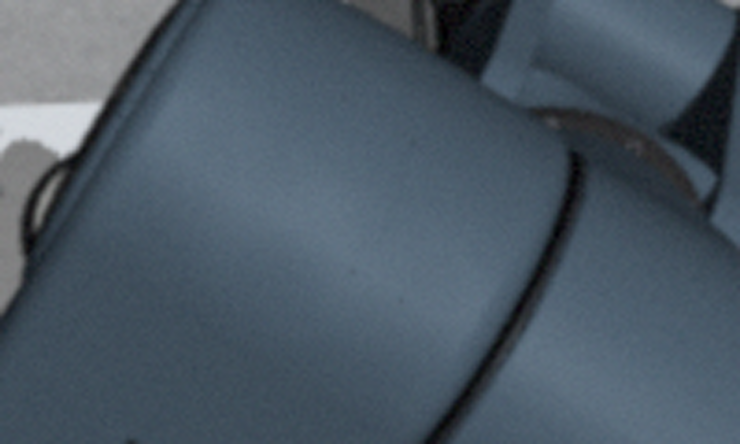

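```bash
python3 -m inch '{"dp":[[-0.7,0,8],[0,0,8],[0,0,8],[0,0,4],[0,0,2],[0,0,2],[0,0,2]],"yaw":[0,0,0,0,0,0,0]}' 0
python3 -m inch '{"dp":[[0,0,2],[0,0,2]],"yaw":[0,0]}' 0
python3 -m inch '{"dp":[[0,0,2],[0,0,2]],"yaw":[0,0]}' 0
python3 -m inch '{"dp":[[0,0,2],[0,0,2]],"yaw":[0,0]}' 0
```

```text
time_s: 17.47
position: [0.5977, -0.1943, 0.0369]
tcp_rot: [[0.0, -0.998, -0.063], [-0.0, -0.063, 0.998], [-1.0, -0.0, -0.0]]
force: [-0.2, 0.6, -1.2]
opening: 0.135
time_s: 17.63
position: [0.5973, -0.1906, 0.0368]
tcp_rot: [[0.0, -0.998, -0.063], [-0.0, -0.063, 0.998], [-1.0, -0.0, -0.0]]
force: [-0.2, -0.1, -1.0]
opening: 0.136
time_s: 17.8
position: [0.5975, -0.1874, 0.037]
tcp_rot: [[0.001, -0.998, -0.063], [-0.002, -0.063, 0.998], [-1.0, -0.001, -0.002]]
force: [-0.1, -5.2, -1.9]
opening: 0.136
time_s: 17.97
position: [0.598, -0.1857, 0.0375]
tcp_rot: [[0.003, -0.998, -0.065], [-0.006, -0.065, 0.998], [-1.0, -0.003, -0.006]]
force: [-0.4, -10.3, -0.5]
opening: 0.134
```

View pics/w7.png

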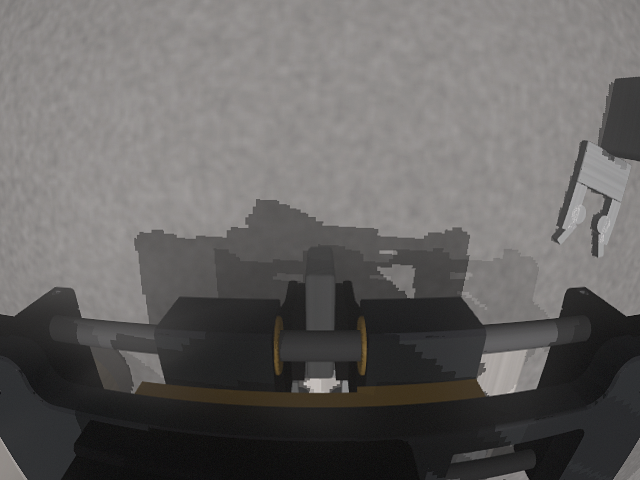

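```bash
python3 -m inch '{"dp":[[0,0,2],[0,0,2]],"yaw":[0,0]}' 0
python3 -m inch '{"dp":[[0,0,2],[0,0,2]],"yaw":[0,0]}' 0
python3 -m inch '{"dp":[[0,0,2],[0,0,2]],"yaw":[0,0]}' 0
python3 -m inch '{"dp":[[0,0,2],[0,0,2]],"yaw":[0,0]}' 0
```

```text
time_s: 18.13
position: [0.5979, -0.1826, 0.0376]
tcp_rot: [[0.004, -0.998, -0.065], [-0.007, -0.065, 0.998], [-1.0, -0.003, -0.007]]
force: [-0.8, -9.6, -1.0]
opening: 0.133
time_s: 18.3
position: [0.597, -0.1771, 0.0373]
tcp_rot: [[0.002, -0.998, -0.063], [-0.004, -0.063, 0.998], [-1.0, -0.002, -0.004]]
force: [-0.7, -3.4, -0.5]
opening: 0.137
time_s: 18.47
position: [0.5962, -0.1712, 0.037]
tcp_rot: [[0.001, -0.998, -0.063], [-0.001, -0.063, 0.998], [-1.0, -0.001, -0.001]]
force: [-1.6, -7.1, -0.0]
opening: 0.133
time_s: 18.63
position: [0.5966, -0.1707, 0.0376]
tcp_rot: [[0.002, -0.998, -0.067], [-0.008, -0.067, 0.998], [-1.0, -0.002, -0.008]]
force: [-3.8, -17.3, -0.9]
opening: 0.14
```

```bash
python3 -m inch '{"dp":[[0,0,-1.5],[0,0,-1.5],[0,0,0],[0,0,0],[0,0,0],[0,0,0],[0,0,0]],"yaw":[0,0,0,0,0,0,0]}' 30
python3 -m inch '{"dp":[[-10,0,0],[-20,0,0],[-20,0,0],[-20,0,0],[-20,0,0],[-20,0,0],[0,18.6,-16.2],[0,18.6,-16.2],[0,18.6,-16.2],[0,18.6,-16.2],[0,18.6,-16.2],[0,18.6,-16.2],[0,18.6,-16.2],[0,18.6,-16.2],[0,18.6,-16.2],[0,18.6,-16.2],[0,0,0],[0,0,0],[0,0,0],[0,0,0]],"yaw":[0,0,0,0,0,0,0,0,0,0,0,0,0,0,0,0,7,7,0,0]}' 40
python3 - <<'E'
from h import *
snap('wrist','w8'); snap('side','s8')
im=load('s8')['color'][:,:,::-1]; cv2.imwrite('pics/s8c.png',cv2.resize(im[230:430,240:480],None,fx=3.2,fy=3.2,interpolation=cv2.INTER_CUBIC))
im=load('w8')['color'][:,:,::-1]; cv2.imwrite('pics/w8c.png',cv2.resize(im[190:340,240:390],None,fx=4,fy=4,interpolation=cv2.INTER_CUBIC))
E
```

```text
time_s: 19.22
position: [0.5958, -0.1691, 0.0368]
tcp_rot: [[-0.0, -0.998, -0.063], [0.0, -0.063, 0.998], [-1.0, 0.0, 0.0]]
force: [-0.1, 0.1, 0.7]
opening: 0.341
time_s: 20.88
position: [0.4205, -0.3431, 0.1475]
tcp_rot: [[0.0, -0.984, 0.178], [-0.001, 0.178, 0.984], [-1.0, -0.001, -0.0]]
force: [0.3, 0.4, 0.5]
opening: 0.46
```

View pics/w8.png

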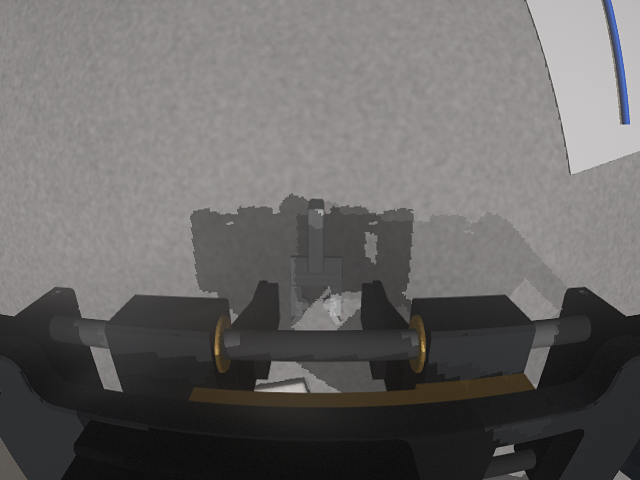

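View pics/s8c.png

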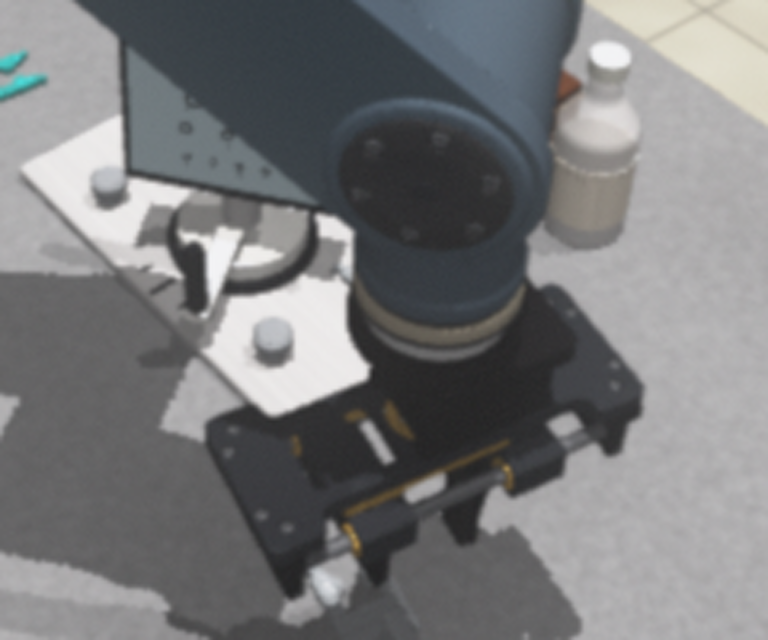

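View pics/w8c.png

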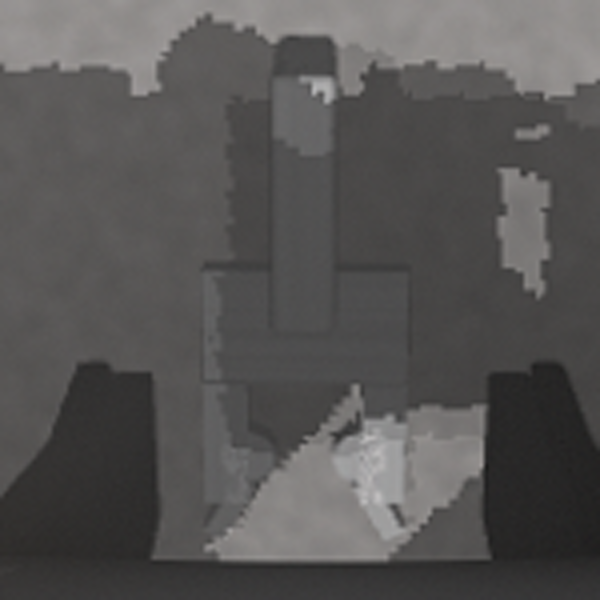

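Run:
```python
from h import *
d=load('w8'); 
a=onz(d,240+305/4,190+76/4,.042,1); b=onz(d,240+302.5/4,190+333/4,.042,1)
print(a,b,(a+b)/2,np.linalg.norm(a-b),np.degrees(np.arctan2((b-a)[1],(b-a)[0])))
st=bot.read_state();R=st['tcp_rot'];print(st['position'],R.T@(np.r_[((a+b)/2)[:2],.023]-st['position']),np.degrees(np.arctan2(R[1,2],R[0,2])))
```

```text
[ 0.41981305 -0.36803777  0.042     ] [ 0.42903054 -0.32018611  0.042     ] [ 0.4244218  -0.34411194  0.042     ] 0.048731336112254914 79.09686420702545
[ 0.42070668 -0.34275895  0.1472325 ] [ 0.12423416 -0.00384939 -0.00063451] 79.76733576613697
```

```bash
python3 -m inch '{"dp":[[0,-3.8,-0.6],[20,0,0],[20,0,0],[20,0,0],[20,0,0],[20,0,0],[13,0,0],[7,0,0],[4.2,0,0],[0,0,0],[0,0,0]],"yaw":[0.6,0,0,0,0,0,0,0,0,0,0]}' 40
python3 -m inch '{"dp":[[0,0,0],[0,0,0],[0,0,0],[0,0,0],[0,0,0],[0,0,0],[0,0,0],[0,0,0]],"yaw":[0,0,0,0,0,0,0,0]}' 0
python3 -m inch '{"dp":[[-15,0,0],[-15,0,0],[-15,0,0],[0,0,0],[0,0,0]],"yaw":[0,0,0,0,0]}' 0
python3 - <<'E'
from h import *
snap('side','s9'); snap('top','t9')
im=load('s9')['color'][:,:,::-1]; cv2.imwrite('pics/s9c.png',cv2.resize(im[230:480,200:500],None,fx=2.4,fy=2.4,interpolation=cv2.INTER_CUBIC))
st=bot.read_state(); print(st['position'],st['opening'])
E
```

```text
time_s: 21.9
position: [0.4245, -0.3445, 0.0231]
tcp_rot: [[0.001, -0.982, 0.19], [-0.001, 0.19, 0.982], [-1.0, -0.001, -0.001]]
force: [0.8, -0.2, -0.2]
opening: 0.457
time_s: 22.57
position: [0.4241, -0.3443, 0.023]
tcp_rot: [[0.0, -0.982, 0.191], [-0.0, 0.191, 0.982], [-1.0, -0.0, -0.0]]
force: [-1.1, 0.4, 4.0]
opening: 0.136
time_s: 22.98
position: [0.4244, -0.3446, 0.0679]
tcp_rot: [[0.001, -0.982, 0.191], [-0.001, 0.191, 0.982], [-1.0, -0.001, -0.001]]
force: [-0.1, 0.2, -1.2]
opening: 0.136
[ 0.4236919  -0.34371298  0.06684324] 0.13511462470171046
```

View pics/s9c.png

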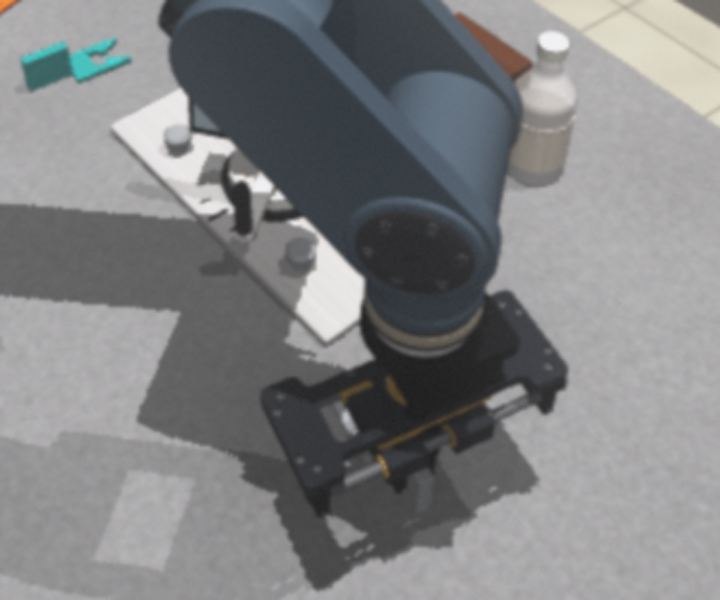

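View pics/t9.png

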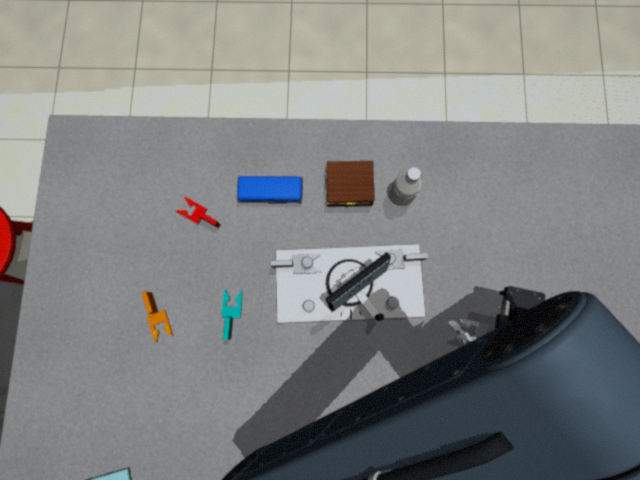

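```bash
python3 -m inch '{"dp":[[0,0,0],[0,0,0],[0,0,0],[0,-10.4,13.3],[0,-10.4,13.3],[0,-10.4,13.3],[0,-10.4,13.3],[0,-10.3,13.2],[0,-10.3,13.2],[0,-10.3,13.2],[0,-10.3,13.2],[0,0,0],[16,0,0],[15,0,0],[0,0,0],[0,0,0]],"yaw":[-5,-5,-4.65,0,0,0,0,0,0,0,0,0,0,0,0,0]}' 0
python3 - <<'E'
from h import *
snap('side','s10')
im=load('s10')['color'][:,:,::-1]; cv2.imwrite('pics/s10c.png',cv2.resize(im[230:430,230:470],None,fx=3.2,fy=3.2,interpolation=cv2.INTER_CUBIC))
E
```

```text
time_s: 24.42
position: [0.499, -0.233, 0.0356]
tcp_rot: [[-0.003, -0.998, -0.063], [0.002, -0.063, 0.998], [-1.0, 0.002, 0.002]]
force: [0.1, 0.3, -1.5]
opening: 0.134
```

View pics/s10c.png

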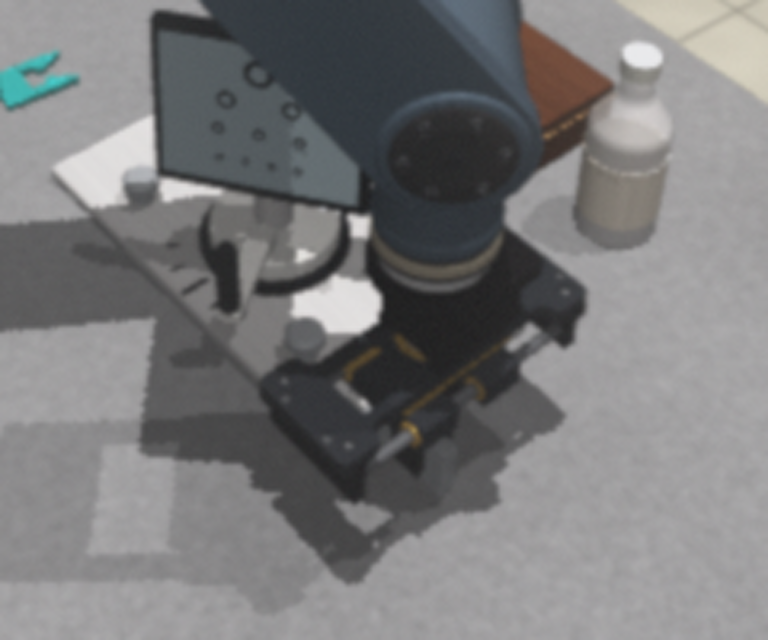

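```bash
python3 -m inch '{"dp":[[-1,0,8],[0,0,8],[0,0,8],[0,0,6],[0,0,3],[0,0,2],[0,0,2]],"yaw":[0,0,0,0,0,0,0]}' 0
python3 -m inch '{"dp":[[0,0,2],[0,0,2]],"yaw":[0,0]}' 0
python3 -m inch '{"dp":[[0,0,2],[0,0,2]],"yaw":[0,0]}' 0
python3 -m inch '{"dp":[[0,0,2],[0,0,2]],"yaw":[0,0]}' 0
python3 -m inch '{"dp":[[0,0,2],[0,0,2]],"yaw":[0,0]}' 0
```

```text
time_s: 25.05
position: [0.4978, -0.1959, 0.0378]
tcp_rot: [[0.0, -0.998, -0.064], [-0.0, -0.064, 0.998], [-1.0, -0.0, -0.0]]
force: [0.5, 0.6, -0.8]
opening: 0.133
time_s: 25.22
position: [0.4982, -0.1935, 0.0379]
tcp_rot: [[0.002, -0.998, -0.065], [-0.003, -0.065, 0.998], [-1.0, -0.002, -0.003]]
force: [-1.0, -5.8, -1.3]
opening: 0.136
time_s: 25.38
position: [0.4988, -0.1915, 0.0382]
tcp_rot: [[0.004, -0.998, -0.066], [-0.006, -0.066, 0.998], [-1.0, -0.003, -0.006]]
force: [-3.3, -9.3, -0.9]
opening: 0.137
time_s: 25.55
position: [0.4985, -0.1878, 0.0382]
tcp_rot: [[0.004, -0.998, -0.066], [-0.006, -0.066, 0.998], [-1.0, -0.003, -0.006]]
force: [-1.5, -7.9, -0.9]
opening: 0.137
time_s: 25.72
position: [0.4971, -0.1817, 0.0378]
tcp_rot: [[0.001, -0.998, -0.063], [-0.002, -0.063, 0.998], [-1.0, -0.001, -0.002]]
force: [0.2, -0.9, -2.0]
opening: 0.135
```

```bash
python3 -m inch '{"dp":[[0,0,2],[0,0,2]],"yaw":[0,0]}' 0
python3 -m inch '{"dp":[[0,0,2],[0,0,1]],"yaw":[0,0]}' 0
python3 -m inch '{"dp":[[0,0,1.5],[0,0,0]],"yaw":[0,0]}' 0
```

```text
time_s: 25.88
position: [0.4968, -0.1776, 0.0379]
tcp_rot: [[0.001, -0.998, -0.065], [-0.003, -0.065, 0.998], [-1.0, -0.001, -0.003]]
force: [-2.1, -10.7, -0.1]
opening: 0.135
time_s: 26.05
position: [0.4973, -0.1772, 0.0383]
tcp_rot: [[0.003, -0.998, -0.069], [-0.008, -0.069, 0.998], [-1.0, -0.002, -0.008]]
force: [-5.4, -16.3, 0.9]
opening: 0.137
time_s: 26.22
position: [0.4975, -0.177, 0.0385]
tcp_rot: [[0.003, -0.998, -0.07], [-0.009, -0.07, 0.997], [-1.0, -0.003, -0.01]]
force: [-5.9, -17.7, -0.8]
opening: 0.135
```

```bash
python3 -m inch '{"dp":[[0,0,-2],[0,0,-2],[0,0,0],[0,0,0],[0,0,0],[0,0,0],[0,0,0]],"yaw":[0,0,0,0,0,0,0]}' 30
python3 -m inch '{"dp":[[-10,0,0],[-20,0,0],[-20,0,0],[-20,0,0],[-30,0,0],[-30,0,-30],[-30,0,-35],[-30,0,-35],[-30,0,-35],[-30,0,-35],[-20,0,-35],[0,0,-35],[0,0,-35],[0,0,-35],[0,0,0],[0,0,0]],"yaw":[0,0,0,0,0,0,0,0,0,0,0,0,0,0,0,0]}'
python3 - <<'E'
from h import *
snap('side','s11');snap('top','t11');snap('wrist','w11')
im=load('s11')['color'][:,:,::-1]; cv2.imwrite('pics/s11c.png',cv2.resize(im[210:400,220:440],None,fx=3.5,fy=3.1,interpolation=cv2.INTER_CUBIC))
im=load('t11')['color'][:,:,::-1]; cv2.imwrite('pics/t11c.png',cv2.resize(im[230:340,255:440],None,fx=4.3,fy=4.3,interpolation=cv2.INTER_CUBIC))
E
```

```text
time_s: 26.8
position: [0.4962, -0.1753, 0.0376]
tcp_rot: [[-0.0, -0.998, -0.064], [0.0, -0.064, 0.998], [-1.0, 0.0, 0.0]]
force: [-0.8, -0.5, -0.2]
opening: 0.337
time_s: 28.13
position: [0.5143, -0.4726, 0.2953]
tcp_rot: [[-0.0, -0.998, -0.061], [0.001, -0.061, 0.998], [-1.0, 0.0, 0.001]]
force: [-0.2, 0.6, 0.2]
opening: 0.342
```

View pics/s11c.png

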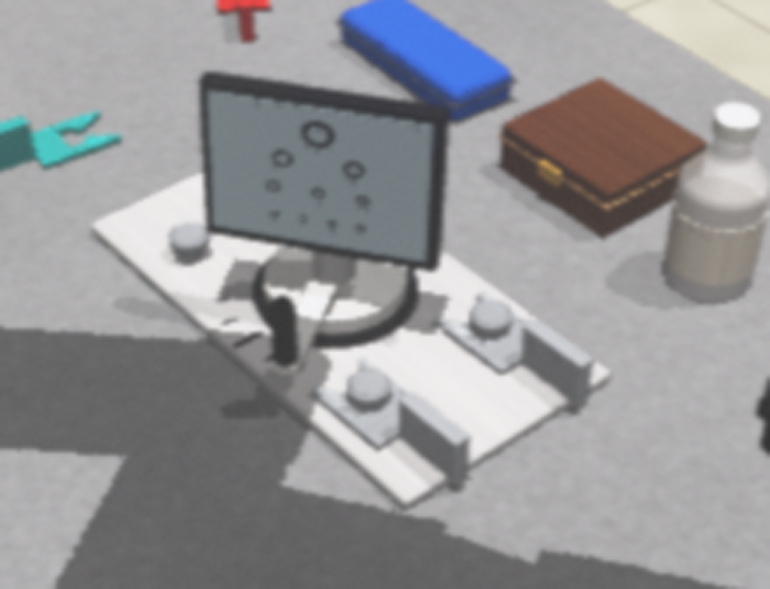

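View pics/t11c.png

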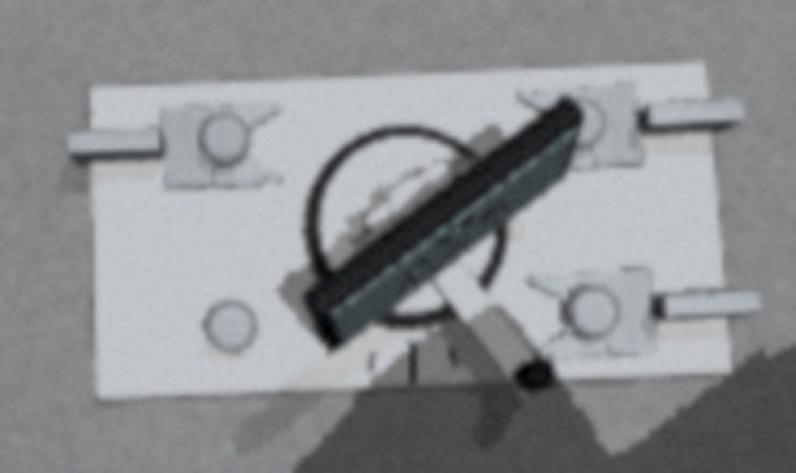

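View pics/t11.png

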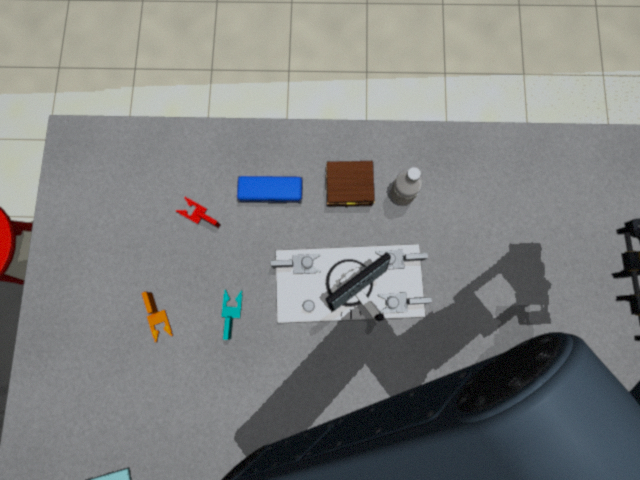

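View pics/w11.png

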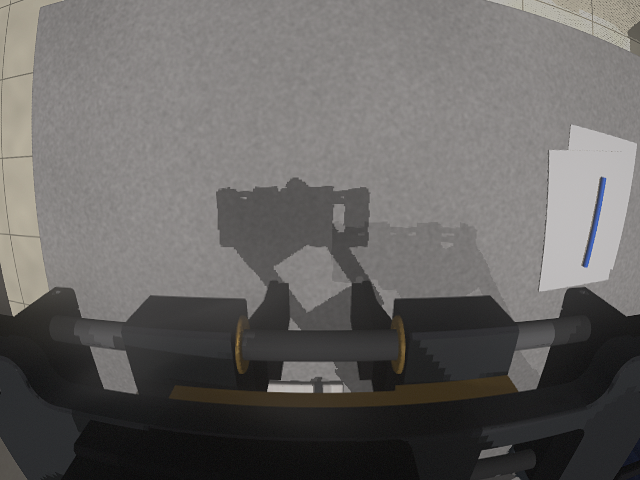

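Run:
```python
from h import *
d=load('t11'); q=lambda x,y,z: onz(d,255+x/4.3-.4,230+y/4.3-.4,z)[:2]
for n,e,s in(('C',(164,147),(224,139)),('B',(652,308),(591,311)),('A',(642,125),(584,122))):
    E=q(*e,.020);S=q(*s,.036); print(n,E,S,abs((E-S)@np.array([-.0637,.998])))
```

```text
C [0.57623351 0.10886404] [0.57911635 0.07583611] 0.03314551509689894
B [ 0.49616096 -0.15321185] [ 0.49289973 -0.11865665] 0.03469382977899903
A [ 0.59407296 -0.14905969] [ 0.59258445 -0.11560019] 0.03348739800737471
```

All three grey clips sit round their studs: C on stud1, A on stud3, B on stud2. Their shoe-back-to-stud distances are 33–35 mm against a nominal 35. No fourth clip is visible. Next is the swivel: I'll grip the peg and unwind the wrist first.

```bash
python3 -m inch '{"dp":[[0,2.6,32.8],[0,2.6,32.8],[0,2.6,32.8],[0,2.6,32.8],[0,2.6,32.8],[0,2.6,32.8],[0,2.6,32.8],[0,2.6,32.8],[0,2.6,32.8],[0,2.6,32.8],[0,2.6,32.8],[0,2.6,32.8],[0,0,0],[0,0,0],[0,0,0],[0,0,0],[0,0,0],[0,0,0],[0,0,0],[0,0,0]],"yaw":[0,0,0,0,0,0,0,0,0,0,0,0,-7.1,-7.1,-7.1,-7.1,-7.1,-7.1,-7.1,-7.1]}' 45
python3 -m inch '{"dp":[[0,0,0],[0,0,0],[0,0,0],[0,0,0],[0,0,0],[0,0,0],[0,0,0],[0,0,0],[0,0,0],[0,0,0],[0,0,0],[0,0,0],[0,0,0],[0,0,0],[0,0,0],[0,0,0],[0,0,0],[0,0,0],[0,0,0],[0,0,0]],"yaw":[-7.1,-7.1,-7.1,-7.1,-7.1,-7.1,-7.1,-7.1,-7.1,-7.1,-7.1,-7.1,-7.1,-7.1,-7.1,-7.1,-7.1,-7.1,-7.1,-7.1]}'
python3 -m inch '{"dp":[[0,0,0],[0,0,0],[0,0,0],[0,0,0],[0,0,0],[0,0,0],[0,0,0],[0,0,0],[0,0,0],[0,0,0],[0,0,0],[0,0,0],[0,0,0],[0,0,0],[0,0,0],[0,0,0],[0,0,0]],"yaw":[-7.1,-7.1,-7.1,-7.1,-7.1,-7.1,-7.1,-7.1,-7.1,-7.1,-7.1,-7.1,-7.1,-7.1,-5.8,0,0]}'
python3 - <<'E'
from h import *
d=snap('wrist','w12'); d=snap('side','s12'); st=bot.read_state(); print(st['position'],st['joint_positions'])
E
```

```text
time_s: 29.95
position: [0.4581, -0.0788, 0.2961]
tcp_rot: [[0.0, -0.486, -0.874], [0.0, -0.874, 0.486], [-1.0, -0.0, -0.0]]
force: [0.2, 0.5, 0.1]
opening: 0.518
time_s: 31.62
position: [0.458, -0.0788, 0.2961]
tcp_rot: [[0.0, 0.921, 0.389], [0.0, 0.389, -0.921], [-1.0, 0.0, -0.0]]
force: [-0.0, 0.4, -0.1]
opening: 0.516
time_s: 33.03
position: [0.4583, -0.0792, 0.296]
tcp_rot: [[0.0, -0.61, 0.792], [0.0, 0.792, 0.61], [-1.0, -0.0, 0.0]]
force: [1.0, -0.2, 0.5]
opening: 0.517
[ 0.45859955 -0.07965825  0.29584927] [-2.36530786e+01  1.32259433e+01  9.94508198e+01  4.81676207e-03
  6.73091855e+01 -1.51241501e+02]
```

View pics/w12.png

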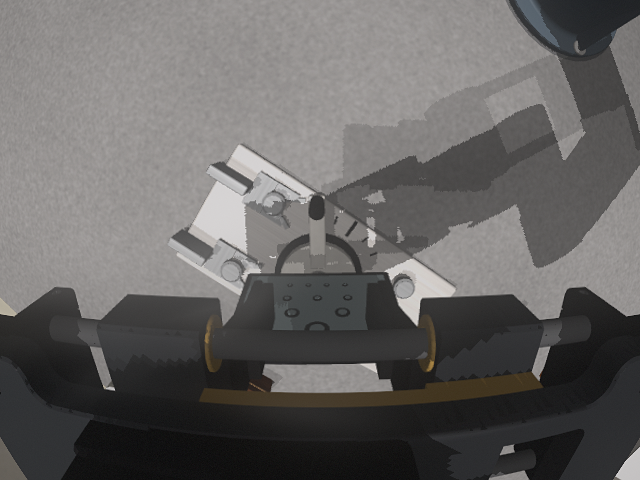

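View pics/s12.png

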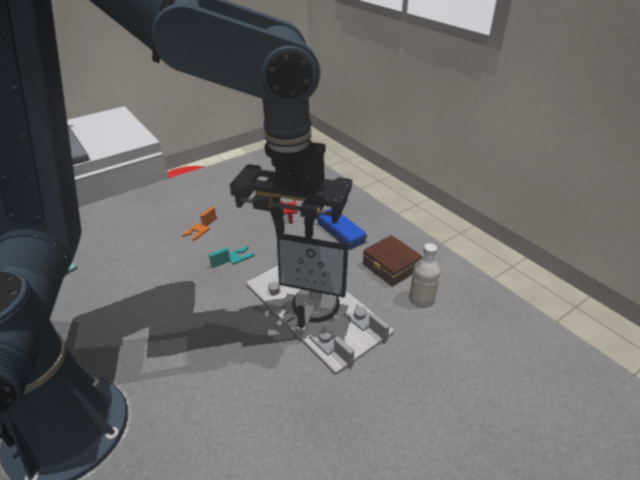

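Run:
```python
from h import *
d=load('w12'); 
print(proj(d,[.458,-.082,.105],1),proj(d,[.458,-.082,.05],1))
im=d['color'][:,:,::-1]; cv2.imwrite('pics/w12c.png',cv2.resize(im[180:300,260:380],None,fx=5,fy=5,interpolation=cv2.INTER_CUBIC))
```

```text
[318.22031642 212.78289153] [318.40486896 201.71922836]
```

View pics/w12c.png

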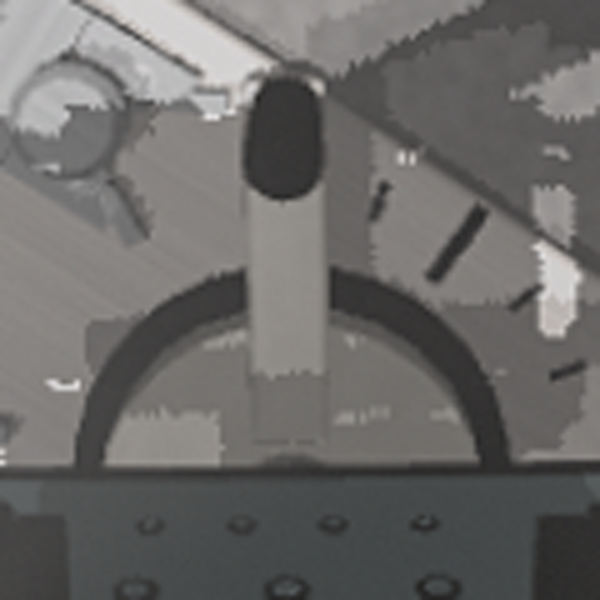

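Run:
```python
from h import *
d=load('w12'); p=onz(d,316.7,212,.105,1);print('peg',p)
a=onz(d,260+433/5,180+278/5,.012,1);b=onz(d,260+485/5,180+208/5,.012,1);print('mark',a,b,np.degrees(np.arctan2(*(a-b)[1::-1])))
c=np.array([.536,-.0223]); 
for q in(a,b,p): v=c-q[:2]; print(np.linalg.norm(v),np.degrees(np.arctan2(v[1],v[0])))
t=load('t11'); q=lambda x,y,z: onz(t,255+x/4.3-.4,230+y/4.3-.4,z)[:2]
for z in[(413,344),(413,383)]:
    m=q(*z,.012); v=c-m; print(m,np.degrees(np.arctan2(v[1],v[0])))
ps=np.array([bot.read_state()['position'] for _ in range(3)]);print(ps)
```

```text
peg [ 0.45827424 -0.08359724  0.105     ]
mark [ 0.47618305 -0.02470966  0.012     ] [ 0.45468532 -0.02574774  0.012     ] 2.7645492490308987
0.059865464031442675 2.306846910891543
0.0813877426381681 2.427883945142054
0.09898810558284904 38.26054209518838
[ 0.47449952 -0.02725944] 4.610398301758253
[ 0.45401318 -0.02747978] 3.6150412238769944
[[ 0.45859955 -0.07965825  0.29584927]
 [ 0.45859955 -0.07965825  0.29584927]
 [ 0.45859955 -0.07965825  0.29584927]]
```

```bash
python3 -m inch '{"dp":[[20,-3,-2.6],[20,0,0],[20,0,0],[20,0,0],[20,0,0],[20,0,0],[20,0,0],[20,0,0],[20,0,0],[15,0,0],[15,0,0],[11,0,0],[0,0,0],[0,0,0]],"yaw":[0,0,0,0,0,0,0,0,0,0,0,0,0,0]}' 45
python3 -m inch '{"dp":[[0,0,0],[0,0,0],[0,0,0],[0,0,0],[0,0,0],[0,0,0],[0,0,0]],"yaw":[0,0,0,0,0,0,0]}' 0
python3 - <<'E'
from h import *
d=snap('side','s13'); im=d['color'][:,:,::-1]; cv2.imwrite('pics/s13c.png',cv2.resize(im[130:380,200:440],None,fx=2.4,fy=2.4,interpolation=cv2.INTER_CUBIC))
E
```

```text
time_s: 34.3
position: [0.4586, -0.0841, 0.0743]
tcp_rot: [[-0.001, -0.61, 0.792], [0.001, 0.792, 0.61], [-1.0, 0.001, -0.001]]
force: [0.6, -0.2, 0.0]
opening: 0.517
time_s: 34.88
position: [0.4586, -0.0841, 0.0749]
tcp_rot: [[-0.0, -0.611, 0.792], [0.0, 0.792, 0.611], [-1.0, 0.0, 0.0]]
force: [-0.1, 2.4, 4.0]
opening: 0.173
```

View pics/s13c.png

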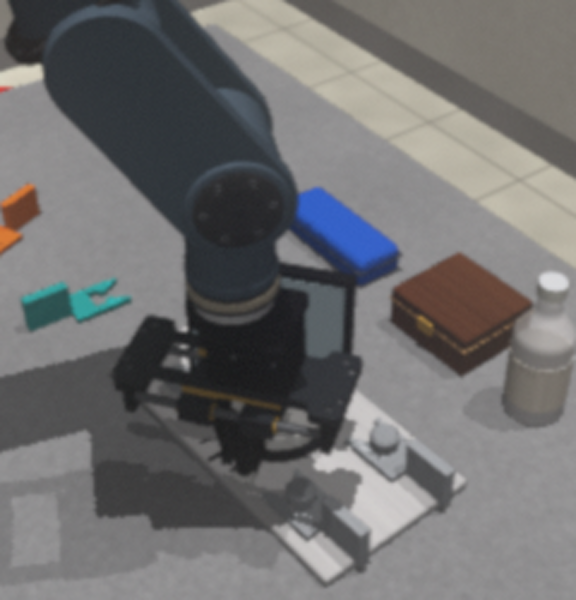

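```bash
python3 -m inch '{"dp":[[0,4.99,0.12],[0,4.99,0.12],[0,4.99,0.12],[0,4.99,0.12],[0,4.99,0.12],[0,4.99,0.12]],"yaw":[2.86,2.86,2.86,2.86,2.86,2.86]}' 0
python3 -m inch '{"dp":[[0,4.99,0.12],[0,4.99,0.12],[0,4.99,0.12],[0,4.99,0.12],[0,4.99,0.12],[0,4.99,0.12],[0,0,0],[0,0,0]],"yaw":[2.86,2.86,2.86,2.86,2.86,2.86,0,0]}' 0
python3 - <<'E'
from h import *
st=bot.read_state();p=st['position'];v=np.array([.536,-.0223])-p[:2];print(p,np.linalg.norm(v),np.degrees(np.arctan2(v[1],v[0])))
snap('top','t14')
E
```

```text
time_s: 35.43
position: [0.4442, -0.0592, 0.0749]
tcp_rot: [[0.0, -0.349, 0.937], [-0.002, 0.937, 0.349], [-1.0, -0.002, -0.0]]
force: [-2.8, -4.2, 5.0]
opening: 0.173
time_s: 36.1
position: [0.4371, -0.0288, 0.0749]
tcp_rot: [[-0.002, -0.058, 0.998], [0.0, 0.998, 0.058], [-1.0, 0.0, -0.002]]
force: [-2.9, -0.0, 6.9]
opening: 0.172
[ 0.43709982 -0.02880945  0.07492853] 0.09911416505029584 3.765682116785
```

```bash
python3 -m inch '{"dp":[[0,0,0],[0,0,0],[0,0,0],[0,0,0],[0,0,0],[-20,0,0],[-20,0,0],[-20,0,0],[-30,0,0],[-30,0,0],[-30,0,0],[-30,0,0],[-30,0,0],[-20,0,0],[0,0,0]],"yaw":[0,0,0,0,0,0,0,0,0,0,0,0,0,0,0]}' 45
python3 - <<'E'
from h import *
d=snap('wrist','w15'); im=d['color'][:,:,::-1]; cv2.imwrite('pics/w15c.png',cv2.resize(im[160:300,230:410],None,fx=4,fy=4,interpolation=cv2.INTER_CUBIC))
d=snap('top','t15'); im=d['color'][:,:,::-1]; cv2.imwrite('pics/t15c.png',cv2.resize(im[230:340,255:440],None,fx=4.3,fy=4.3,interpolation=cv2.INTER_CUBIC))
E
```

```text
time_s: 37.4
position: [0.4406, -0.0298, 0.3088]
tcp_rot: [[0.009, -0.058, 0.998], [-0.003, 0.998, 0.058], [-1.0, -0.004, 0.009]]
force: [0.2, -0.5, 0.1]
opening: 0.518
```

View pics/w15c.png

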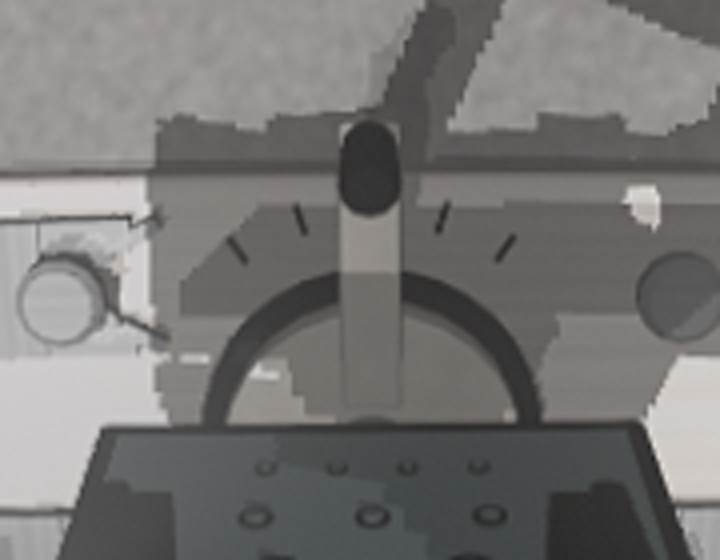

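View pics/t15c.png

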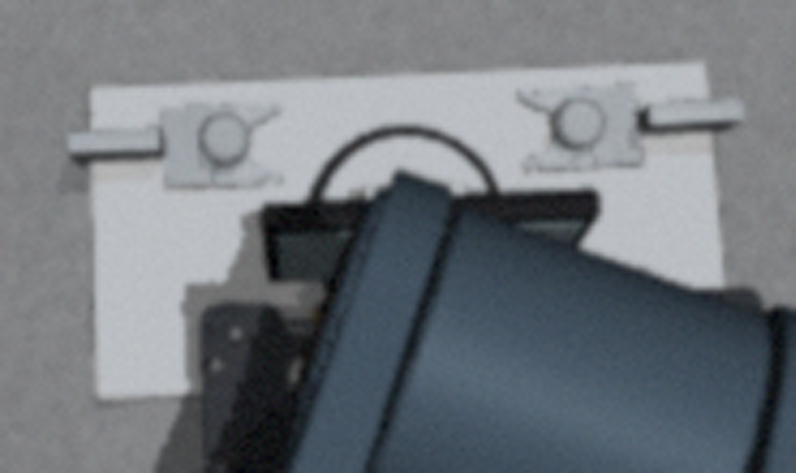

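```bash
python3 -m inch '{"dp":[[0,0,0],[0,0,0],[20,0,0],[20,0,0],[20,0,0],[20,0,0],[15,0,0],[11,0,0],[0,0,0],[0,0,0],[0,0,0]],"yaw":[0,0,0,0,0,0,0,0,0,0,0]}' 0
python3 -m inch '{"dp":[[0,0,15],[0,0,15],[0,0,15],[0,0,5],[0,0,5],[0,0,5],[0,0,5],[0,0,0]],"yaw":[0,0,0,0,0,0,0,0]}' 0
python3 -m inch '{"dp":[[0,0,4],[0,0,4],[0,0,4],[0,0,4],[0,0,4],[0,0,0]],"yaw":[0,0,0,0,0,0]}' 0
python3 - <<'E'
from h import *
d=snap('side','s16'); im=d['color'][:,:,::-1]; cv2.imwrite('pics/s16c.png',cv2.resize(im[150:350,200:440],None,fx=3.2,fy=3.2,interpolation=cv2.INTER_CUBIC))
print(bot.read_state()['position'])
E
```

```text
time_s: 38.42
position: [0.4381, -0.0291, 0.1984]
tcp_rot: [[-0.001, -0.058, 0.998], [0.0, 0.998, 0.058], [-1.0, 0.0, -0.001]]
force: [-0.2, 0.3, 0.4]
opening: 0.002
time_s: 39.08
position: [0.5036, -0.0254, 0.1988]
tcp_rot: [[0.001, -0.058, 0.998], [-0.0, 0.998, 0.058], [-1.0, -0.0, 0.001]]
force: [0.2, -0.1, -0.7]
opening: -0.0
time_s: 39.58
position: [0.5212, -0.0238, 0.1991]
tcp_rot: [[-0.004, -0.058, 0.998], [0.001, 0.998, 0.058], [-1.0, 0.001, -0.004]]
force: [-4.3, 1.4, 8.1]
opening: 0.003
[ 0.52117581 -0.0237619   0.19912085]
```

View pics/s16c.png

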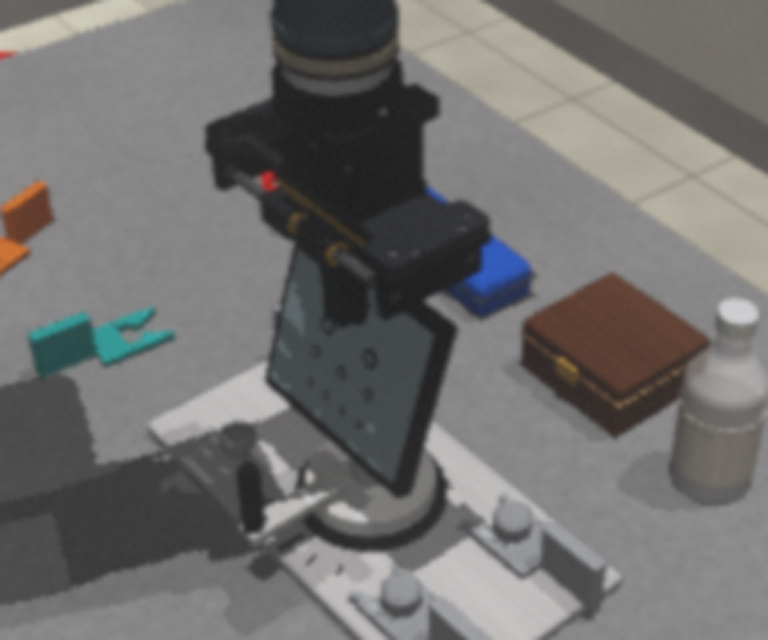

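```bash
cat >> h.py <<'E'
def tiltedge(d,p1,p2,yp=-.075):
    ps=np.radians(3.7); ex=np.array([np.cos(ps),np.sin(ps),0]);ey=np.array([-np.sin(ps),np.cos(ps),0]);c=np.array([.536,-.0223,0])
    o=[]
    for p in(p1,p2):
        O,w=ray(d,*p); t=(yp-(O-c)@ey)/(w@ey); q=O+t*w-c; o.append((q@ex,q[2]))
    o=np.array(o); v=o[0]-o[1]; return np.round(o,4),np.linalg.norm(v),np.arctan2(v[0],v[1])
E
python3 - <<'E'
from h import *
d=load('s16'); im=d['color'][:,:,::-1]; cv2.imwrite('pics/s16d.png',cv2.resize(im[235:320,280:350],None,fx=7,fy=7,interpolation=cv2.INTER_CUBIC))
f=lambda x,y:(200+x/3.2,150+y/3.2)
print(tiltedge(d,f(455,325),f(408,495)))
d=load('s12'); im=d['color'][:,:,::-1];
E
```

```text
(array([[ 0.0135,  0.214 ],
       [-0.025 ,  0.0909]]), np.float64(0.1289984206113476), np.float64(0.3034598316836073))
```

View pics/s16d.png

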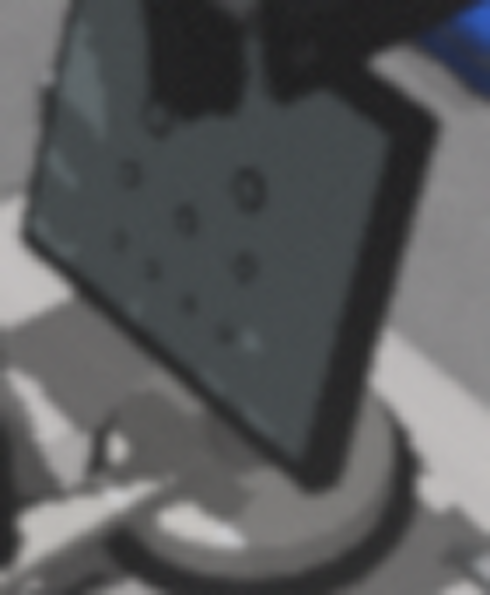

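```bash
python3 -m inch '{"dp":[[0,0,4],[0,0,4],[0,0,4],[0,0,4],[0,0,0],[0,0,0]],"yaw":[0,0,0,0,0,0]}' 0
python3 -m inch '{"dp":[[0,0,-10],[0,0,-20],[0,0,-30],[0,0,-30],[-20,0,-30],[-30,0,-20],[-30,0,0],[-20,0,0],[0,0,0]],"yaw":[0,0,0,0,0,0,0,0,0]}' 0
python3 - <<'E'
from h import *
d=snap('side','s17'); im=d['color'][:,:,::-1]; cv2.imwrite('pics/s17c.png',cv2.resize(im[210:350,240:410],None,fx=4,fy=4,interpolation=cv2.INTER_CUBIC))
E
```

```text
time_s: 40.13
position: [0.5376, -0.0227, 0.1985]
tcp_rot: [[-0.003, -0.058, 0.998], [0.001, 0.998, 0.058], [-1.0, 0.001, -0.003]]
force: [-4.3, 0.9, 4.8]
opening: 0.004
time_s: 40.88
position: [0.4017, -0.0327, 0.3025]
tcp_rot: [[0.012, -0.058, 0.998], [-0.005, 0.998, 0.058], [-1.0, -0.005, 0.011]]
force: [1.4, -0.4, 0.6]
opening: 0.006
```

View pics/s17c.png

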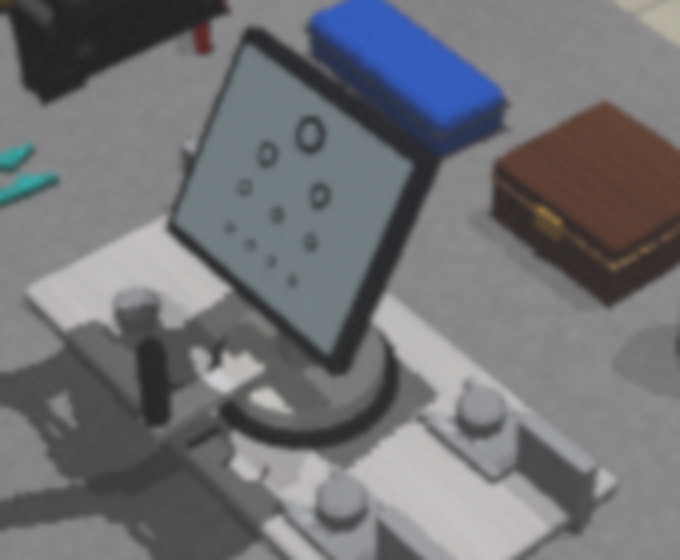

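```bash
python3 - <<'E'
from h import *
d=load('s17'); f=lambda x,y:(240+x/4,210+y/4)
print(tiltedge(d,f(440,160),f(350,371))); print(tiltedge(d,f(418,160),f(332,368)))
EOF=0
E
python3 -m inch '{"dp":[[-20,0,0],[-20,25,0],[0,35,0],[0,35,0],[0,35,0],[0,35,0],[0,35,0],[0,35,0],[0,35,0],[0,35,0],[0,35,0],[0,35,0],[0,0,0],[0,0,0],[0,0,0]],"yaw":[0,0,0,0,0,0,0,0,0,0,0,0,0,0,0]}' 45
python3 - <<'E'
from h import *
d=snap('top','t18'); im=d['color'][:,:,::-1]; cv2.imwrite('pics/t18c.png',cv2.resize(im[230:340,255:440],None,fx=4.3,fy=4.3,interpolation=cv2.INTER_CUBIC))
d=snap('side','s18')
E
```

```text
(array([[ 0.0342,  0.2068],
       [-0.025 ,  0.0967]]), np.float64(0.12505883099336906), np.float64(0.4929442778378408))
(array([[ 0.0195,  0.2148],
       [-0.0368,  0.1069]]), np.float64(0.12171492239791709), np.float64(0.48115807985745607))
time_s: 42.18
position: [0.3768, 0.3423, 0.337]
tcp_rot: [[-0.002, -0.059, 0.998], [-0.002, 0.998, 0.059], [-1.0, -0.002, -0.002]]
force: [-0.0, -0.8, -0.8]
opening: 0.513
```

View pics/t18c.png

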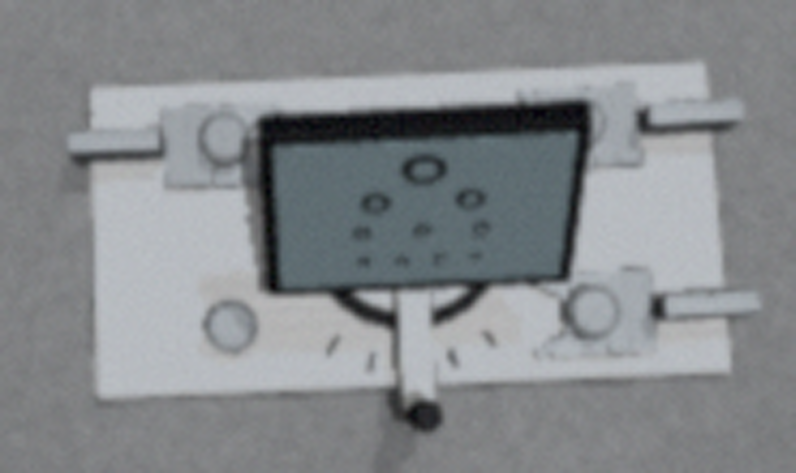

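View pics/t18.png

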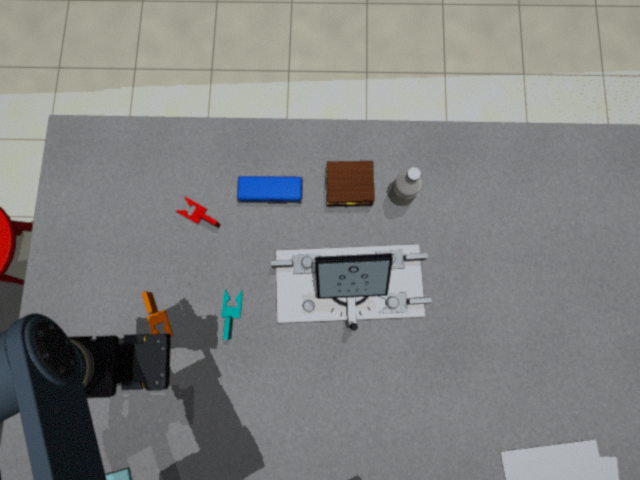

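View pics/s18.png

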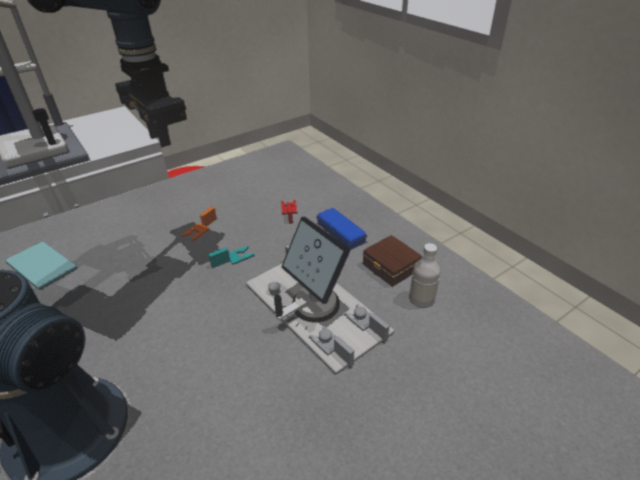

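Run:
```python
from h import *
d=load('s17'); f=lambda x,y:(240+x/4-.4,210+y/4-.4)
print('side left front',tiltedge(d,f(246,34),f(170,226),.075))
t=load('t18'); c=np.array([.536,-.0223,.110]); ps=np.radians(3.7); ex=np.array([np.cos(ps),np.sin(ps),0]);ey=np.array([-ex[1],ex[0],0])
def front(u,v,y,z,th): # upright-frame point (x,z rel hinge) tilted
    X=x=None
for th in(.42,.46,.5,.54,.58):
    o=[]
    for dd,y in((t,.075),(t,-.075),(d,.075),(d,-.075)):
        for x,s in((-.029,.1),(-.015,.1),(-.029,-.03)):
            P=c+ex*(x*np.cos(th)+s*np.sin(th))+ey*y+np.array([0,0,-x*np.sin(th)+s*np.cos(th)])
            p=proj(dd,P); q=((p-[255,230])*4.3 if dd is t else (p-[240,210])*4)
            o.append(np.round(q).astype(int).tolist())
    print(th,o)
```

```text
side left front (array([[ 0.0262,  0.2058],
       [-0.0331,  0.1004]]), np.float64(0.12099050054983693), np.float64(0.5127329351244932))
0.42 [[255, 159], [254, 132], [265, 295], [595, 144], [591, 118], [567, 283], [226, 30], [246, 29], [161, 237], [410, 167], [429, 165], [330, 387]]
0.46 [[255, 150], [254, 124], [265, 296], [594, 135], [590, 110], [568, 284], [232, 28], [251, 28], [160, 235], [416, 164], [435, 164], [329, 385]]
0.5 [[255, 141], [254, 116], [265, 297], [593, 127], [589, 102], [568, 285], [238, 26], [257, 28], [159, 233], [422, 162], [441, 162], [328, 383]]
0.54 [[254, 132], [254, 108], [265, 298], [592, 118], [588, 94], [569, 286], [245, 25], [263, 27], [158, 231], [429, 160], [446, 162], [327, 382]]
0.58 [[254, 123], [253, 100], [265, 299], [591, 109], [587, 86], [569, 286], [250, 24], [268, 27], [157, 230], [435, 159], [452, 161], [326, 380]]
```

Run:
```python
from h import *
st=bot.read_state(); print(st['time_s'],st['force']); print(bot.hand_in())
```

```text
42.2833 [0.52783804 0.21416631 0.09805855]
the job is handed in; nothing more can be done
None
```

The job is done and handed in at 42 s, with no verdict reported back.

- **Clips:** Only three grey clips were visible. I pushed them into stud1 (left), stud3 and stud2 (right). Each one resisted at about 7–10 N, dropped off as it snapped in, then hit a hard stop. In the top view the back of each horseshoe sits 33–35 mm from its stud, against a nominal 35 mm (about ±2 mm).
- **Swivel:** I turned the crank with the peg gripped, about 34° back to zero. The wrist view shows it centred between the flanking tick marks to within about a pixel.
- **Tilt:** I pushed the screen with the closed fingers. The image measurements gave 0.48, 0.49 and 0.51 rad from the side view. The top-view corners fit 0.50 best. All are inside 0.44–0.61.
- **Bystanders:** The bottle, spectacle case, lens box and coloured look-alikes look unmoved in the last pictures. The arm was clear of everything at hand-in.

No check failed. The spread between the tilt readings is within the camera calibration error.

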